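Dip pots for three orders at a street-food stall

TASK

Finish the three orders on the stall table: stand the large dip pot on the plate with three rice cakes, the middle-sized pot on the plate with two and the small pot on the plate with one, each upright and centred on the plate's round pad. Set the pots down rather than dropping them, never tip them over, and leave the shaker, the cup and the roll of tape where they stand.

Things in the scene. Friction and masses are not known exactly. Their poses are not given: they have to be found in the camera images.
- pot_large_mid (a point): the large dip pot of three: a plain upright steel cylinder with a flat black lid flush with its sides, 58 mm in diameter, 60 mm tall, closed and loose. The point is its centre, 30 mm above its underside; z is up along its axis. It starts standing on the table in the near row
- pot_middle_mid (a point): the middle dip pot of three: a plain upright steel cylinder with a flat black lid flush with its sides, 46 mm in diameter, 52 mm tall, closed and loose. The point is its centre, 26 mm above its underside; z is up along its axis. It starts standing on the table in the near row
- pot_small_mid (a point): the small dip pot of three: a plain upright steel cylinder with a flat black lid flush with its sides, 34 mm in diameter, 44 mm tall, closed and loose. The point is its centre, 22 mm above its underside; z is up along its axis. It starts standing on the table in the near row
- pad_one (a point): pad of the plate with one rice cake: a raised disc, 64 mm across, edged by a thin grey ring. Point: centre of its top, 6 mm above the table; z up, x towards the cakes (fixed white blocks with dark band, 46-84 mm along x, up to 42 mm either side in y, tops 20 mm above the table). Round white plate, fixed, 156 mm wide, rim 12 mm high, its middle 34 mm along x
- pad_two (a point): pad of the plate with two rice cakes: a raised disc, 64 mm across, edged by a thin grey ring. Point: centre of its top, 6 mm above the table; z up, x towards the cakes (fixed white blocks with dark band, 46-84 mm along x, up to 42 mm either side in y, tops 20 mm above the table). Round white plate, fixed, 156 mm wide, rim 12 mm high, its middle 34 mm along x
- pad_three (a point): pad of the plate with three rice cakes: a raised disc, 64 mm across, edged by a thin grey ring. Point: centre of its top, 6 mm above the table; z up, x towards the cakes (fixed white blocks with dark band, 46-84 mm along x, up to 42 mm either side in y, tops 20 mm above the table). Round white plate, fixed, 156 mm wide, rim 12 mm high, its middle 34 mm along x
- shaker: bystander in the near row: a clear plastic seasoning shaker, tapered with a domed top, 46 mm in diameter, 91 mm tall, loose. Origin at the centre of its underside, z up
- tumbler: bystander in the near row: an open blue cup without handle, 56 mm in diameter at the rim, 75 mm tall, loose. Origin at the centre of its underside, z up
- tape: bystander in the near row: a brown roll of tape lying flat, 68 mm in outer diameter with a 48 mm hole, 24 mm tall, loose. Origin at the centre of its underside, z up
Mind the look-alikes: they are no part of the job. Leave any yellow look-alike of the part that bears pot_small_mid alone.

How it is judged:
By the outcome, as a careful person would: the job done as asked, in the order asked, and still so for the second after the job is handed in, with the robot touching nothing.
It also fails if it takes over 83 s, if anything falls off the work surface, if the arm or the gripper's body presses on something with over 40 N, if the wrist force passes 120 N, or if a joint passes its speed limit or range.

ROBOT

A 6-joint arm with a two-finger parallel gripper is mounted at the origin on the work surface. World frame = base frame: x ahead of the robot, y to its left, z up, the work surface at z = 0. Lengths are in m, angles in rad, forces in N, time in s.
With the tool pointing down it reaches from about 0.35 to 0.975 m from the base axis. Payload 17.4 kg.
Tool frame: the origin (TCP) lies midway between the tips of the shut fingers; the grasp point (between the pads) lies 19 mm behind it; z points along the fingers, y is the direction in which the jaws open and shut (so a half turn about z gives the same grasp; the last joint's range is limited). The gripper opens to 85 mm and grips with 20 to 120 N. Pads are 22 mm wide; open, the fingers measure 114 mm over their backs; the gripper's body (76 mm by 85 mm) begins 54 mm behind the grasp point. The pads swing forward as they close: fully open they stand 13 mm farther back than shut.
Start: joints at [-1.212, 0.116, 1.442, -0, 1.584, -0.038], TCP at [0.261, -0.623, 0.196] pointing down, gripper open.
Joint ranges: [-2.83, 2.83], [-0.83, 2.19], [0.07, 2.5], [-1.14, 4.28], [0.01, 3], [-2.97, 2.97]. Speed limits (rad/s): [1.89, 1.89, 2.22, 3.14, 3.14, 3.14].

INTERFACE

Orientations are given as a unit quaternion [x, y, z, w].
In Python, from rig import ctrl, eyes gives the robot as it stands.
- The arm moves only by the shell command python3 -m crank 'ROWS'. ROWS is JSON, a list of rows, each a list of 5 numbers: the shift along the world's x, y, z in m, then the turn about the world's z in rad, then the gripper command: -1 is shut, 1 is fully open, values between are in proportion. In form: [[dx, dy, dz, roll, jaw], ...]. A call has 1 to 20 rows; each row shifts and turns the pose as measured when the row begins; what a row does not reach is not made up. A row lasts 1/12 s, in which the tool goes at most 41.7 mm and 7.16 degrees, less where a joint would pass 70% of its speed; a pose out of reach is approached as far as the arm can. A call with a gripper value outside its range is refused whole. The fingers move at their own pace and stop on an object; the grip force is fixed at half the most. Time passes only in rows, so rows that do not move let the fingers close. It gives the time, the measured TCP pose, the force and the opening at its end, in the units of the state.
- ctrl.state(): the state, without advancing time (a new reading comes with each control period).
- eyes.camera(name): name is "scene" or "side" or "wrist"; returns a dict with "color" (480x640x3 uint8, red, green, blue), "mtx" (3x3 intrinsics, pixels), "dist" ([k1, k2, p1, p2, k3] as OpenCV has them; the pictures are not rectified), "R" (3x3) and "t" (3): a world point X has camera coordinates R X + t. Camera axes: x right, y down, z forward; pixel columns grow to the right and rows downward; lengths in m; the calibration is good to about 2 mm. A picture is of the moment at which its call begins. There is no depth.
- ctrl.sign_off(): hands the job in, once; it reports no verdict.
The state is a dict: "t": time; "joint_pos": joint angles; "qvel": joint speeds; "effort": joint torques, N m; "tcp_pos": TCP position; "tcp_rot": TCP orientation; "force": force on the tool from outside, world axes, zero at the start; "wrist_torque": the same for the moment, N m; "opening": finger opening in m.
Only numpy, scipy, OpenCV 4.12 (cv2) and the standard library are available. Lean on these libraries where they do the work, as an engineer would, in place of code of your own. Each camera call takes 0.05 s, during which the arm holds its last target.

## Working session

There is one attempt and no reset: what is moved stays moved. The work goes in short steps, Python scripts to look and compute and a shell command to move; the robot and the scene stay as the last step left them, time stands still between calls to the robot, and variables do not carry over. Pictures are saved under pics/ and viewed, and the job is handed in when it is done.

```bash
mkdir -p pics; ls; python3 - <<'E'
from rig import ctrl, eyes
import cv2
print(ctrl.state())
for n in ("scene","side","wrist"):
    c=eyes.camera(n); cv2.imwrite(f"pics/{n}0.png",c["color"][:,:,::-1]); print(n,c["mtx"].tolist(),c["dist"],c["R"].tolist(),c["t"])
E
```

```text
pics
{'t': 0.0, 'joint_pos': array([-1.21179150e+00,  1.16505915e-01,  1.44227590e+00, -1.51975811e-05,
        1.58400036e+00, -3.77626320e-02]), 'qvel': array([ 0.00029874,  0.00055819, -0.00015583,  0.00063052,  0.00016422,
        0.00055584]), 'effort': array([ 1.21694320e-04, -7.31992507e+01, -6.32486272e+01, -8.30568229e-05,
        6.40522296e-03,  1.02421836e-05]), 'tcp_pos': array([ 0.26077413, -0.62233804,  0.19514216]), 'tcp_rot': array([ 9.80386246e-01,  1.97084891e-01, -1.02621410e-04, -5.85890761e-04]), 'force': array([1.00112026, 0.13971329, 0.32806077]), 'wrist_torque': array([ 0.00823386, -0.00940106, -0.01185132]), 'opening': 0.08533492318955403}
scene [[465.1112029644679, 0.0, 316.47215107842095], [0.0, 465.1112029644679, 231.53613711287983], [0.0, 0.0, 1.0]] [-0.06628202  0.          0.          0.          0.        ] [[0.45855381596568995, 0.8886549854924827, 0.004551331965445152], [0.5710901953074309, -0.29075588636265554, -0.7676698531069114], [-0.6808703156159949, 0.35461716160504986, -0.6408293704319064]] [-0.24571727 -0.21836483  1.36479018]
side [[458.9404529047997, 0.0, 318.2367280178869], [0.0, 458.9404529047997, 241.4428427465992], [0.0, 0.0, 1.0]] [-0.03068898  0.          0.          0.          0.        ] [[-0.7142120264573799, -0.6998927181677915, 0.007166890493305537], [-0.44502189460966174, 0.4461758379054062, -0.7764551725550134], [0.5402376278839429, -0.5577430454296217, -0.6301317328092763]] [0.35418532 0.23349354 0.66136059]
wrist [[389.628437759489, 0.0, 320.8909186938201], [0.0, 389.628437759489, 237.24634848699756], [0.0, 0.0, 1.0]] [-0.08384231  0.          0.          0.          0.        ] [[0.38552491294700014, -0.9226972658804176, -0.0005450082691034794], [-0.8824596820245576, -0.3688850902721154, 0.29187103277998167], [-0.2695096493603296, -0.11204260668039949, -0.956457528168364]] [-0.67412612 -0.03702981  0.37842376]
```

View pics/scene0.png

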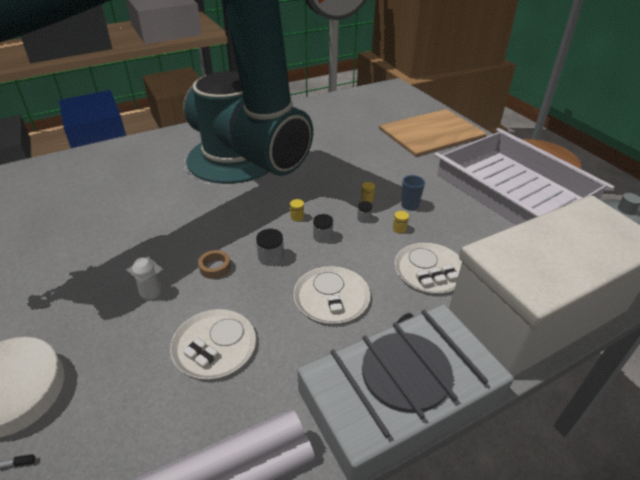

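View pics/side0.png

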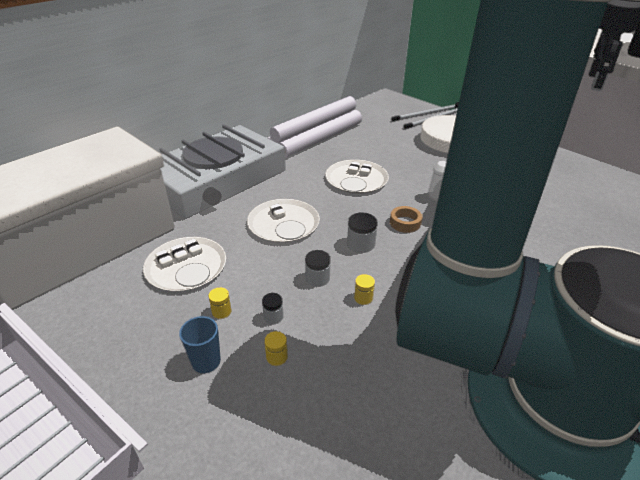

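View pics/wrist0.png

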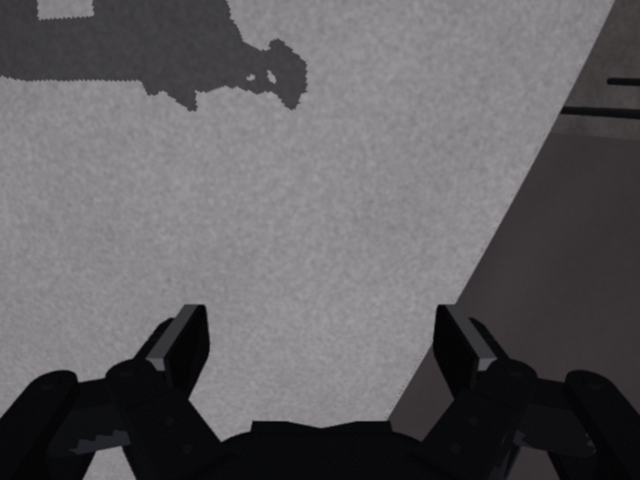

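The scene view shows the large pot at (270,247), middle at (323,229) and small at (365,212). The plates are three cakes at (430,268), one at (332,293) and two at (213,343). There are also three yellow look-alikes. Next I'll measure lids, plate outlines and cakes.

```bash
cat > h.py <<'E'
import numpy as np, cv2
from rig import ctrl, eyes
def cast(c,px,z):
    u=cv2.undistortPoints(np.array(px,float).reshape(-1,1,2),c["mtx"],np.array(c["dist"])).reshape(-1,2)
    d=np.c_[u,np.ones(len(u))]@c["R"]; o=-c["R"].T@c["t"]
    return o+d*((z-o[2])/d[:,2])[:,None]
def proj(c,X):
    return cv2.projectPoints(np.array(X,float).reshape(-1,1,3),cv2.Rodrigues(c["R"])[0],c["t"],c["mtx"],np.array(c["dist"]))[0].reshape(-1,2)
def circ(P):
    A=np.c_[2*P[:,:2],np.ones(len(P))]; s=np.linalg.lstsq(A,(P[:,:2]**2).sum(1),rcond=None)[0]
    r=np.sqrt(s[2]+s[0]**2+s[1]**2); return s[0],s[1],r,np.std(np.hypot(P[:,0]-s[0],P[:,1]-s[1]))
E
python3 - <<'E'
from h import *
for n,lids,plates in (("scene",[(270,239),(323,222),(365,207)],[(332,305),(213,330),(430,262)]),("side",[(362,224),(318,260),(272,300)],[(270,230),(340,185),(175,270)])):
    c=eyes.camera(n); im=c["color"]; g=im.max(2)
    for (x,y),h,nm in zip(lids,(.06,.052,.044),"LMS"):
        m=(g<45).astype(np.uint8); k,l,st,ce=cv2.connectedComponentsWithStats(m)
        i=l[y,x]; cs=cv2.findContours((l==i).astype(np.uint8),0,1)[0]
        # subpixel-ish: hull
        P=cast(c,cv2.convexHull(cs[0])[:,0],h); print(n,nm,g[y,x],st[i],np.round(circ(P),4))
    hsv=cv2.cvtColor(im,cv2.COLOR_RGB2HSV)
    m=((g>140)).astype(np.uint8); m=cv2.morphologyEx(m,cv2.MORPH_OPEN,np.ones((2,2)))
    k,l,st,ce=cv2.connectedComponentsWithStats(m)
    for x,y in plates:
        i=l[y,x]; 
        if i==0: print("bg",g[y,x]);continue
        cs=cv2.findContours((l==i).astype(np.uint8),0,1)[0]; P=cast(c,cv2.convexHull(max(cs,key=len))[:,0],.012); print(n,"plate",st[i],np.round(circ(P),4))
    if n=="scene":
        crop=im[230:390,160:480]; 
    else: crop=im[150:310,130:450]
    cv2.imwrite(f"pics/{n}z.png",cv2.resize(crop,None,fx=2.5,fy=2.5,interpolation=cv2.INTER_CUBIC)[:,:,::-1])
E
```

```text
scene L 34 [257 230  25  19 390] [ 0.4533 -0.0709  0.0293  0.0015]
scene M 38 [314 215  18  14 210] [0.4441 0.0637 0.0233 0.0014]
scene S 37 [359 202  13  10 108] [0.4292 0.1833 0.0178 0.0015]
bg 188
scene plate [ 170  309   87   71 4238] [ 6.211e-01 -2.555e-01  7.800e-02  4.000e-04]
scene plate [ 395  243   68   51 2190] [0.6413 0.2209 0.0763 0.003 ]
side L 51 [     0      0    640    480 296510] [-0.0011  0.      0.0814  0.    ]
side M 60 [     0      0    640    480 296510] [-0.0011 -0.0001  0.0828  0.    ]
side S 46 [     0      0    640    480 296510] [-0.0012 -0.0002  0.0848  0.    ]
side plate [    0    90   458   390 79659] [ 0.5038 -0.1152  0.6607  0.0791]
side plate [    0    90   458   390 79659] [ 0.5038 -0.1152  0.6607  0.0791]
side plate [    0    90   458   390 79659] [ 0.5038 -0.1152  0.6607  0.0791]
```

View pics/scenez.png

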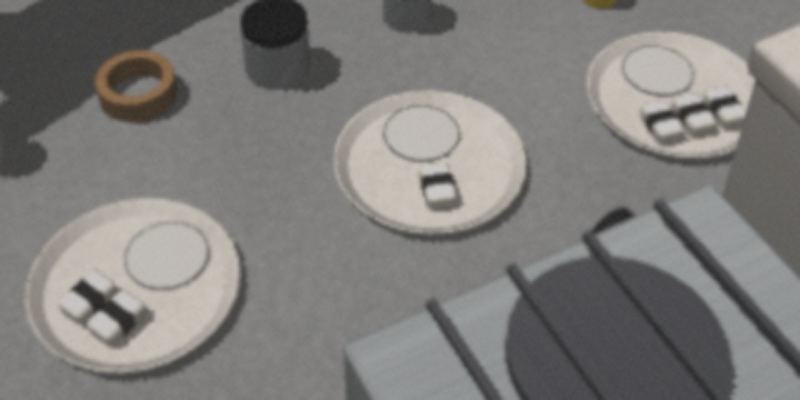

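View pics/sidez.png

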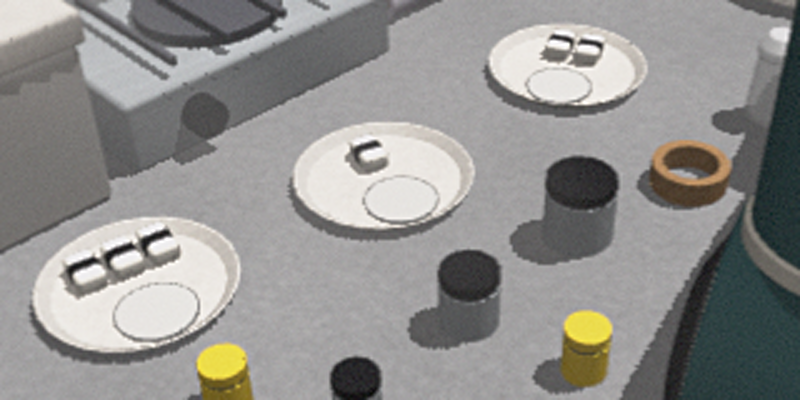

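The crops show each pad clearly as a grey-ringed disc. I'll now segment the pad rings, and the lids in the side view.

```bash
cat > meas.py <<'E'
from h import *
def comp(m,x,y):
    k,l,st,ce=cv2.connectedComponentsWithStats(m.astype(np.uint8),connectivity=4)
    return (l==l[y,x]).astype(np.uint8),st[l[y,x]]
def pads(n,seeds,c):
    im=cv2.resize(c["color"],None,fx=4,fy=4,interpolation=cv2.INTER_CUBIC); g=cv2.cvtColor(im,cv2.COLOR_RGB2GRAY)
    bg=cv2.blur(g,(41,41)).astype(int)
    out={}
    for nm,(x,y) in seeds.items():
        # radial rays: darkest point = ring (raycast in world on z=.006)
        c0=cast(c,[(x,y)],.006)[0]
        for it in range(4):
            pts=[]
            for a in np.arange(0,2*np.pi,np.pi/36):
                r=np.arange(.024,.041,.00025)
                X=np.c_[c0[0]+r*np.cos(a),c0[1]+r*np.sin(a),np.full(len(r),.006)]
                p=((proj(c,X)+.5)*4-.5).astype(np.float32)
                v=cv2.remap(g,p[:,0].copy(),p[:,1].copy(),cv2.INTER_LINEAR)[:,0].astype(float)
                j=v.argmin()
                if 4<j<len(r)-5 and min(v[:j].max(),v[j:].max())-v[j]>5: pts.append(X[j])
            P=np.array(pts)
            s=circ(P)
            for _ in range(3):
                e=abs(np.hypot(P[:,0]-s[0],P[:,1]-s[1])-s[2]); P=P[e<max(.0015,np.median(e)*2.)]; s=circ(P)
            c0=np.array(s[:2])
        out[nm]=s; print(n,nm,np.round(s,4),len(P))
    return out
if __name__=="__main__":
    c=eyes.camera("scene"); pads("scene",{"one":(329,283),"two":(227,332),"three":(423,258)},c)
    c=eyes.camera("side"); pads("side",{"one":(290,230),"two":(354,184),"three":(193,274)},c)
    g=c["color"].max(2).astype(int)
    for nm,(x,y),h in (("L",(362,222),.06),("M",(318,259),.052),("S",(272,301),.044)):
        for th in (70,80):
            m,st=comp(g<th,x,y); cs=cv2.findContours(m,0,1)[0]
            print(nm,th,st,np.round(circ(cast(c,cv2.convexHull(cs[0])[:,0],h)),4))
E
python3 meas.py
```

```text
scene one [5.793e-01 5.000e-03 3.120e-02 4.000e-04] 72
scene two [ 6.045e-01 -2.259e-01  3.090e-02  3.000e-04] 72
scene three [6.077e-01 2.280e-01 3.120e-02 6.000e-04] 71
side one [5.761e-01 3.500e-03 3.120e-02 5.000e-04] 58
side two [ 6.003e-01 -2.267e-01  3.120e-02  4.000e-04] 46
side three [6.047e-01 2.266e-01 3.130e-02 3.000e-04] 59
L 70 [349 213  28  21 484] [ 0.4392 -0.0631  0.0316  0.002 ]
L 80 [348 213  29  21 495] [ 0.4385 -0.0637  0.0316  0.0024]
M 70 [306 250  24  21 387] [0.4306 0.0703 0.025  0.0016]
M 80 [305 250  25  21 414] [0.43   0.0697 0.0255 0.0019]
S 70 [262 293  20  19 288] [0.4167 0.1897 0.0182 0.0015]
S 80 [262 293  20  19 303] [0.4166 0.1903 0.0189 0.0017]
```

```bash
cat > lids.py <<'E'
from h import *
from scipy.optimize import least_squares
def lid(c,c0,R,h):
    g=cv2.GaussianBlur(c["color"].max(2),(0,0),.6).astype(np.float32)
    o=-c["R"].T@c["t"]; c0=np.array(c0,float)
    for it in range(6):
        d=c0-o[:2]; a0=np.arctan2(d[1],d[0]); pts=[]
        for a in a0+np.linspace(-1.4,1.4,41):
            r=np.arange(R-.011,R+.011,.0004)
            X=np.c_[c0[0]+r*np.cos(a),c0[1]+r*np.sin(a),np.full(len(r),h)]
            p=proj(c,X).astype(np.float32)
            v=cv2.remap(g,p[:,0].copy(),p[:,1].copy(),cv2.INTER_LINEAR)[:,0]
            j=np.gradient(v).argmax()
            if 1<j<len(r)-2: pts.append(X[j,:2])
        P=np.array(pts)
        s=least_squares(lambda q:np.hypot(*(P-q).T)-R,c0,loss="soft_l1",f_scale=.001); c0=s.x
    e=np.hypot(*(P-c0).T)-R
    return c0,np.std(e),len(P)
if __name__=="__main__":
    for n in ("scene","side"):
        c=eyes.camera(n)
        for nm,q,R,h in (("L",(.446,-.067),.029,.06),("M",(.437,.067),.023,.052),("S",(.423,.187),.017,.044)):
            s=lid(c,q,R,h); print(n,nm,np.round(s[0],4),round(s[1],4),s[2])
E
python3 lids.py
```

```text
scene L [ 0.4478 -0.0692] 0.0008 41
scene M [0.4392 0.0663] 0.0009 41
scene S [0.4248 0.1872] 0.0008 41
side L [ 0.4424 -0.0686] 0.0009 41
side M [0.4341 0.0661] 0.0007 41
side S [0.42   0.1876] 0.0005 41
```

```bash
python3 - <<'E'
from h import *
pad={"one":(.5777,.0043),"two":(.6024,-.2263),"three":(.6062,.2273)}
seeds={"scene":{"one":(332,306),"two":(190,340),"three":(455,255)},"side":{}}
c=eyes.camera("scene")
im=c["color"]; g=im.max(2)
# cakes dark bands within 46-84mm of pad: direction
for n in ("scene","side"):
    c=eyes.camera(n); g=c["color"].max(2)
    v,u=np.mgrid[0:480,0:640]; W=cast(c,np.c_[u.ravel(),v.ravel()],.018).reshape(480,640,3)
    for k,p in pad.items():
        d=np.hypot(W[...,0]-p[0],W[...,1]-p[1]); m=(g<110)&(d<.088)&(d>.036)
        # restrict to plate disc: connected in white surroundings
        q=W[m][:,:2]-p; q=q[q[:,0]>0] if k!="two" else q
        e=np.median(q,0); print(n,k,len(q),np.round(e,3),"theta",round(np.arctan2(e[1],e[0]),3),"r",round(np.hypot(*e),3))
    hsv=cv2.cvtColor(c["color"],cv2.COLOR_RGB2HSV)
    for nm,lo,hi,h in (("yellow",(20,150,60),(35,255,255),.022),("blue",(100,90,30),(120,255,255),.04),("brown",(5,110,60),(18,255,255),.012)):
        m=cv2.inRange(hsv,lo,hi); kk,l,st,ce=cv2.connectedComponentsWithStats(m)
        for i in range(1,kk):
            if st[i,4]>60:
                w=cast(c,[ce[i]],h)[0]
                if .2<w[0]<.9 and abs(w[1])<.7: print(n,nm,np.round(ce[i]),np.round(w,3),st[i,4])
E
```

```text
scene one 46 [ 0.062 -0.018] theta -0.287 r 0.065
scene two 342 [ 0.05  -0.048] theta -0.762 r 0.069
scene three 181 [ 0.063 -0.001] theta -0.023 r 0.063
scene yellow [368. 187.] [0.336 0.255 0.022] 79
scene yellow [297. 209.] [0.339 0.047 0.022] 210
scene yellow [401. 216.] [0.478 0.259 0.022] 100
side one 104 [0.034 0.073] theta 1.135 r 0.081
side two 301 [-0.024  0.046] theta 2.041 r 0.052
side three 213 [0.058 0.009] theta 0.157 r 0.059
side yellow [364. 289.] [0.342 0.042 0.022] 431
side yellow [219. 302.] [0.495 0.241 0.022] 506
side yellow [276. 348.] [0.356 0.238 0.022] 603
side blue [201. 342.] [0.432 0.319 0.04 ] 1562
side brown [407. 216.] [ 0.425 -0.201  0.012] 243
```

```bash
python3 - <<'E'
from h import *
P={"scene":({"one":(438,181),"two":(104,300),"three":(693,112)},(160,230),{"one":(.5793,.005),"two":(.6045,-.2259),"three":(.6077,.228)}),
"side":({"one":(369,152),"two":(576,46),"three":(123,258)},(130,150),{"one":(.5761,.0035),"two":(.6003,-.2267),"three":(.6047,.2266)})}
for n,(d,o,pad) in P.items():
    c=eyes.camera(n)
    for k,(x,y) in d.items():
        w=cast(c,[(x/2.5+o[0],y/2.5+o[1])],.018)[0,:2]-pad[k]; print(n,k,np.round(w,3),round(np.arctan2(w[1],w[0]),2),round(np.hypot(*w),3))
E
```

```text
scene one [ 0.064 -0.019] -0.29 0.066
scene two [ 0.029 -0.055] -1.09 0.062
scene three [ 0.066 -0.015] -0.22 0.068
side one [ 0.055 -0.015] -0.27 0.057
side two [ 0.022 -0.052] -1.17 0.057
side three [ 0.055 -0.009] -0.17 0.056
```

```bash
python3 -m crank '[[0.012,0.036,0,-0.04,1],[0.012,0.036,0,-0.04,1],[0.012,0.036,0,-0.04,1],[0.012,0.036,0,-0.04,1],[0.012,0.036,0,-0.04,1],[0.012,0.036,0,-0.04,1],[0.012,0.036,0,-0.04,1],[0.012,0.036,0,-0.04,1],[0.012,0.036,0,-0.04,1],[0.012,0.036,0,-0.04,1],[0.012,0.036,0,-0.04,1],[0.012,0.036,0,-0.04,1],[0.012,0.036,0,-0.04,1],[0.012,0.036,0,-0.04,1]]'
cat > st.py <<'E'
from h import *
s=ctrl.state(); q=s["tcp_rot"]; print("t",round(s["t"],2),"tcp",np.round(s["tcp_pos"],4),"yaw",round(2*np.arctan2(q[1],q[0]),3),"tilt",np.round(q[2:],3),"F",np.round(s["force"],1),"op",round(s["opening"],4),"j",np.round(s["joint_pos"],2))
E
python3 st.py
```

```text
t: 1.87
tcp_pos: [0.4276, -0.1009, 0.1942]
tcp_rot: [0.995, -0.1, 0.002, -0.0]
force: [0.2, -0.8, -0.5]
opening: 0.0855
t 1.87 tcp [ 0.4276 -0.1009  0.1942] yaw -0.2 tilt [ 0.002 -0.   ] F [ 0.2 -0.8 -0.5] op 0.0855 j [-0.29 -0.42  1.92  0.    1.64  1.48]
```

```bash
python3 -m crank '[[0.0174,0.032,0,0,1],[0,0,0,0,1]]'; python3 st.py; python3 - <<'E'
from h import *
from lids import lid
c=eyes.camera("wrist"); cv2.imwrite("pics/w1.png",c["color"][:,:,::-1])
print(-c["R"].T@c["t"]); print(proj(c,[[.445,-.069,.06],[.4365,.066,.052],[.5777,.0043,.006]]))
for q,R,h in (((.445,-.069),.029,.06),((.4365,.066),.023,.052)):
    try: print(lid(c,q,R,h))
    except Exception as e: print(e)
E
```

```text
t: 2.03
tcp_pos: [0.4462, -0.0619, 0.195]
tcp_rot: [0.995, -0.099, 0.003, -0.001]
force: [-0.0, -1.0, 0.3]
opening: 0.0856
t 2.03 tcp [ 0.4462 -0.0619  0.195 ] yaw -0.198 tilt [ 0.003 -0.001] F [-0.  -1.   0.3] op 0.0856 j [-0.2  -0.39  1.9   0.    1.63  1.57]
[ 0.5177005  -0.07613564  0.37263526]
[[330.40782245 213.49946695]
 [180.98937217 250.60730857]
 [219.50969608  73.46017385]]
(array([ 0.44623836, -0.06867202]), np.float64(0.00026825702378544425), 41)
(array([0.43725223, 0.06505345]), np.float64(0.0003491694037974539), 41)
```

View pics/w1.png

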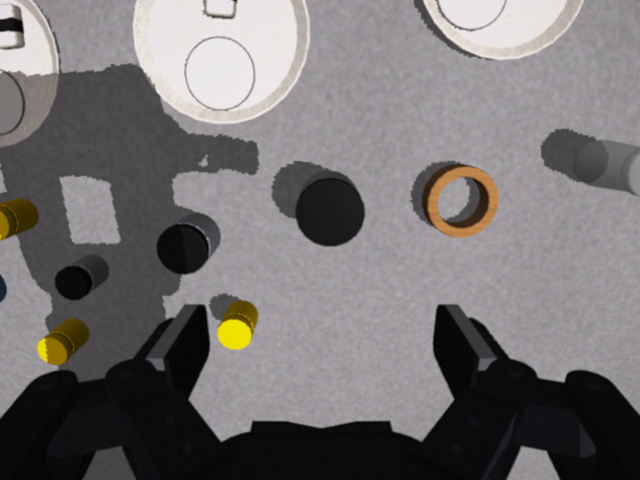

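The wrist view shows the large lid at (330,212), the middle at (183,248), the small at (75,282) and pad one at (220,73). The lids are within 1.5 mm of the two-view averages. Next: descend on the large pot.

```bash
python3 - <<'E'
from meas import *
from lids import lid
c=eyes.camera("wrist"); pads("wrist",{"one":(220,73)},c); print(lid(c,(.4225,.1874),.017,.044))
E
python3 -m crank '[[0,-0.007,0,0,1],[0,0,-0.03,0,1],[0,0,-0.03,0,1],[0,0,-0.03,0,1],[0,0,-0.02,0,1],[0,0,0,0,1]]'; python3 st.py
```

```text
wrist one [5.776e-01 4.600e-03 3.110e-02 1.000e-04] 72
(array([0.4234311 , 0.18608887]), np.float64(0.002473628274253917), 41)
t: 2.63
tcp_pos: [0.4434, -0.0817, 0.083]
tcp_rot: [0.995, -0.103, 0.005, 0.001]
force: [-1.6, 0.2, 0.0]
opening: 0.0855
t 2.63 tcp [ 0.4434 -0.0817  0.083 ] yaw -0.206 tilt [0.005 0.001] F [-1.6  0.2  0. ] op 0.0855 j [-0.24 -0.35  2.05 -0.    1.43  1.54]
```

```bash
python3 -m crank '[[0.0025,0.012,0,0,1],[0,0,0,0,1],[0,0,0,0,1]]'; python3 st.py
```

```text
t: 2.88
tcp_pos: [0.4449, -0.0739, 0.0843]
tcp_rot: [0.994, -0.106, 0.005, 0.002]
force: [0.1, -0.9, -0.1]
opening: 0.0852
t 2.88 tcp [ 0.4449 -0.0739  0.0843] yaw -0.212 tilt [0.005 0.002] F [ 0.1 -0.9 -0.1] op 0.0852 j [-0.22 -0.35  2.05 -0.    1.43  1.56]
```

```bash
python3 -m crank '[[0.001,0.005,0,0.006,1],[0.001,0.002,0,0.006,1],[0,0,-0.015,0,1],[0,0,-0.015,0,1],[0,0,0,0,1],[0,0,0,0,1]]'; python3 st.py
```

```text
t: 3.38
tcp_pos: [0.4494, -0.0693, 0.0594]
tcp_rot: [0.995, -0.099, 0.009, 0.002]
force: [-1.3, -0.8, -0.2]
opening: 0.0852
t 3.38 tcp [ 0.4494 -0.0693  0.0594] yaw -0.199 tilt [0.009 0.002] F [-1.3 -0.8 -0.2] op 0.0852 j [-0.21 -0.33  2.07 -0.    1.38  1.56]
```

```bash
python3 -m crank '[[-0.002,0,-0.01,0,1],[-0.002,0,-0.01,0,1],[-0.001,0,-0.01,0,1],[0,0,-0.008,0,1],[0,0,-0.004,0,1],[0,0,0,0,1],[0,0,0,0,1]]'; python3 st.py
```

```text
t: 3.97
tcp_pos: [0.4443, -0.0695, 0.0151]
tcp_rot: [0.995, -0.099, 0.01, 0.002]
force: [0.1, 0.0, -0.5]
opening: 0.0854
t 3.97 tcp [ 0.4443 -0.0695  0.0151] yaw -0.199 tilt [0.01  0.002] F [ 0.1  0.  -0.5] op 0.0854 j [-0.21 -0.3   2.13 -0.    1.29  1.56]
```

```bash
python3 -m crank '[[0.001,0,0.002,0,0.6],[0,0,0,0,0],[0,0,0,0,-0.5],[0,0,0,0,-1],[0,0,0,0,-1],[0,0,0,0,-1],[0,0,0,0,-1],[0,0,0,0,-1]]'; python3 st.py
```

```text
t: 4.63
tcp_pos: [0.4465, -0.0695, 0.0191]
tcp_rot: [0.995, -0.099, 0.011, 0.002]
force: [-0.2, -0.3, -1.3]
opening: 0.0535
t 4.63 tcp [ 0.4465 -0.0695  0.0191] yaw -0.199 tilt [0.011 0.002] F [-0.2 -0.3 -1.3] op 0.0535 j [-0.21 -0.3   2.12 -0.    1.3   1.56]
```

```bash
python3 -m crank '[[0,0,0,0,-1],[0,0,0,0,-1]]'; python3 st.py; python3 - <<'E'
from h import *
c=eyes.camera("wrist"); cv2.imwrite("pics/w2.png",c["color"][:,:,::-1])
c=eyes.camera("scene"); cv2.imwrite("pics/s2.png",cv2.resize(c["color"][160:320,180:400],None,fx=3.5,fy=3.5)[:,:,::-1])
E
```

```text
t: 4.8
tcp_pos: [0.4463, -0.0695, 0.0189]
tcp_rot: [0.995, -0.099, 0.01, 0.002]
force: [0.0, -0.2, -1.0]
opening: 0.0539
t 4.8 tcp [ 0.4463 -0.0695  0.0189] yaw -0.199 tilt [0.01  0.002] F [ 0.  -0.2 -1. ] op 0.0539 j [-0.21 -0.3   2.12 -0.    1.3   1.56]
```

View pics/w2.png

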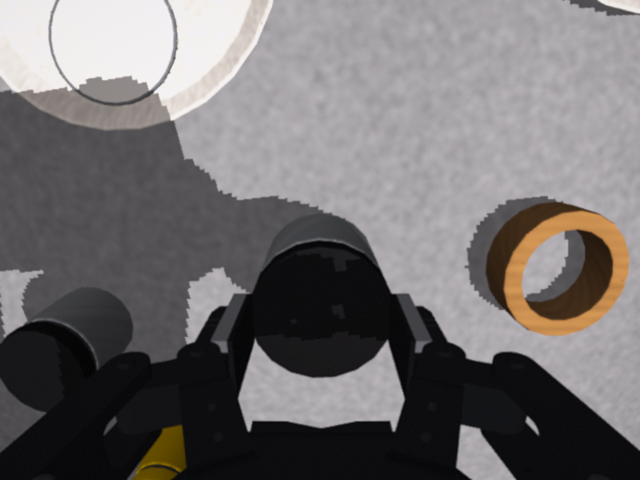

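View pics/s2.png

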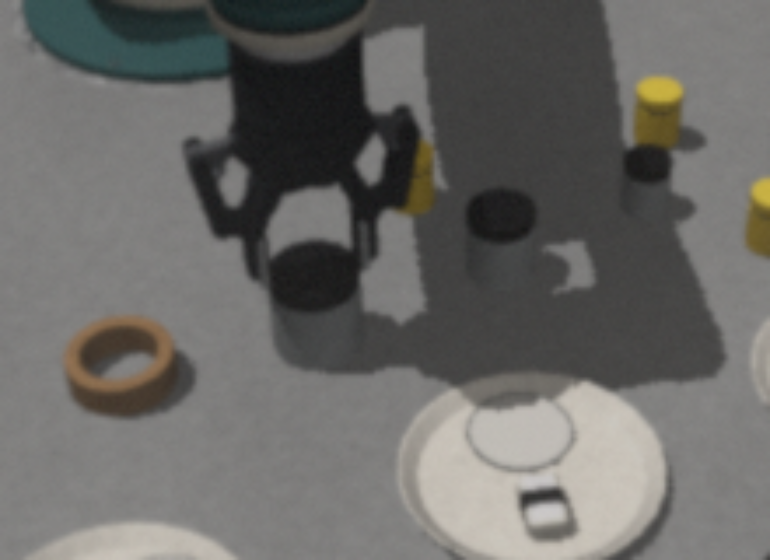

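```bash
python3 - <<'E'
from h import *
from scipy.spatial.transform import Rotation as Ro
c=eyes.camera("wrist"); s=ctrl.state()
# lid edge manual: left 253, right 390, bottom 377 at (321,377), top of lid ~ (320,240)
print(np.round(cast(c,[(253,308),(390,308),(321,377),(320,242)],.06),4))
R=Ro.from_quat(s["tcp_rot"]).as_matrix(); print("grasp pt",s["tcp_pos"]-R[:,2]*.019, "zaxis",R[:,2])
print(proj(c,[s["tcp_pos"],s["tcp_pos"]-R[:,2]*.019]))
E
```

```text
[[ 0.4545 -0.0437  0.06  ]
 [ 0.4439 -0.0959  0.06  ]
 [ 0.4184 -0.0634  0.06  ]
 [ 0.4756 -0.0745  0.06  ]]
grasp pt [ 0.44595949 -0.06937678  0.03793506] zaxis [ 0.02039948 -0.00673125 -0.99976925]
[[321.7250976  276.22551134]
 [321.83895216 292.75568257]]
```

The wrist view shows the large lid centred at about (321,308) between the pads, within 1–2 mm of the TCP. Lifting it.

```bash
python3 -m crank '[[0,0,0.008,0,-1],[0,0,0.015,0,-1],[0,0,0.02,0,-1],[0,0,0.02,0,-1],[0,0,0.015,0,-1],[0,0,0.01,0,-1],[0,0,0,0,-1]]'; python3 st.py
```

```text
t: 5.53
tcp_pos: [0.4451, -0.0693, 0.113]
tcp_rot: [0.995, -0.099, 0.01, 0.002]
force: [0.7, 0.3, -1.9]
opening: 0.0534
t 5.53 tcp [ 0.4451 -0.0693  0.113 ] yaw -0.199 tilt [0.01  0.002] F [ 0.7  0.3 -1.9] op 0.0534 j [-0.21 -0.38  2.02 -0.    1.48  1.56]
```

```bash
python3 -m crank '[[0.006,0.011,0,0,-1],[0.012,0.022,0,0,-1],[0.012,0.022,0,0,-1],[0.012,0.022,0,0,-1],[0.012,0.022,0,0,-1],[0.012,0.022,0,0,-1],[0.012,0.022,0,0,-1],[0.012,0.022,0,0,-1],[0.012,0.022,0,0,-1],[0.012,0.022,0,0,-1],[0.012,0.022,0,0,-1],[0.012,0.022,0,0,-1],[0.006,0.011,0,0,-1],[0,0,0,0,-1],[0,0,0,0,-1]]'; python3 st.py
```

```text
t: 6.78
tcp_pos: [0.5908, 0.2076, 0.102]
tcp_rot: [0.995, -0.1, 0.005, 0.005]
force: [0.0, -0.6, -1.9]
opening: 0.0534
t 6.78 tcp [0.5908 0.2076 0.102 ] yaw -0.201 tilt [0.005 0.005] F [ 0.  -0.6 -1.9] op 0.0534 j [ 0.3   0.05  1.67 -0.01  1.42  2.08]
```

```bash
python3 -m crank '[[0.008,0.010,0,0,-1],[0.006,0.007,0,0,-1],[0,0,0,0,-1],[0,0,0,0,-1]]'; python3 st.py;  python3 - <<'E'
from h import *
c=eyes.camera("wrist"); cv2.imwrite("pics/w3.png",c["color"][:,:,::-1]); print(proj(c,[[.6062,.2273,.006]]))
c=eyes.camera("side"); cv2.imwrite("pics/d3.png",c["color"][:,:,::-1])
E
```

```text
t: 7.12
tcp_pos: [0.6052, 0.2235, 0.1014]
tcp_rot: [0.995, -0.101, 0.005, 0.005]
force: [0.2, -1.4, -0.8]
opening: 0.0532
t 7.12 tcp [0.6052 0.2235 0.1014] yaw -0.202 tilt [0.005 0.005] F [ 0.2 -1.4 -0.8] op 0.0532 j [ 0.32  0.09  1.62 -0.01  1.42  2.1 ]
[[314.8363127  226.33572299]]
```

View pics/w3.png

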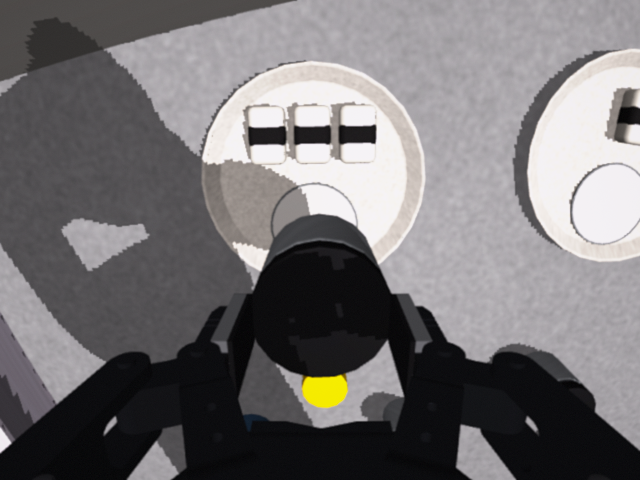

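View pics/d3.png

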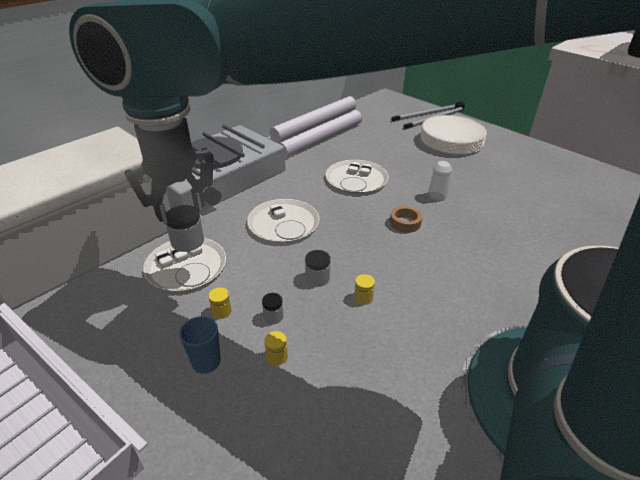

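The wrist view confirms pad three centred at about (314,226), as predicted. The side view shows the pot upright over the three-cake plate. Lowering it.

```bash
python3 -m crank '[[0,0.003,-0.01,0,-1],[0,0.001,-0.015,0,-1],[0,0,-0.015,0,-1],[0,0,-0.01,0,-1],[0,0,0,0,-1],[0,0,0,0,-1]]'; python3 st.py
```

```text
t: 7.72
tcp_pos: [0.6037, 0.2265, 0.0456]
tcp_rot: [0.995, -0.102, 0.005, 0.005]
force: [-0.6, 0.4, -1.7]
opening: 0.0535
t 7.72 tcp [0.6037 0.2265 0.0456] yaw -0.204 tilt [0.005 0.005] F [-0.6  0.4 -1.7] op 0.0535 j [ 0.33  0.13  1.68 -0.01  1.33  2.1 ]
```

```bash
python3 -m crank '[[0.001,0.0005,-0.006,0,-1],[0.0005,0,-0.005,0,-1],[0,0,-0.003,0,-1],[0,0,0,0,-1],[0,0,0,0,-1]]'; python3 st.py
```

```text
t: 8.13
tcp_pos: [0.6057, 0.2271, 0.031]
tcp_rot: [0.995, -0.102, 0.005, 0.005]
force: [-0.0, 0.6, -1.8]
opening: 0.0538
t 8.13 tcp [0.6057 0.2271 0.031 ] yaw -0.204 tilt [0.005 0.005] F [-0.   0.6 -1.8] op 0.0538 j [ 0.33  0.14  1.68 -0.01  1.31  2.1 ]
```

```bash
python3 -m crank '[[0,0,-0.003,0,-1],[0,0,-0.001,0,-1],[0,0,0,0,-1]]'; python3 st.py;python3 -m crank '[[0,0,-0.001,0,-1],[0,0,-0.001,0,-1],[0,0,0,0,-1]]'; python3 st.py
```

```text
t: 8.38
tcp_pos: [0.6061, 0.2272, 0.0274]
tcp_rot: [0.995, -0.102, 0.006, 0.005]
force: [0.4, 0.2, -2.2]
opening: 0.0533
t 8.38 tcp [0.6061 0.2272 0.0274] yaw -0.204 tilt [0.006 0.005] F [ 0.4  0.2 -2.2] op 0.0533 j [ 0.33  0.15  1.69 -0.01  1.3   2.1 ]
t: 8.63
tcp_pos: [0.6063, 0.2273, 0.0256]
tcp_rot: [0.995, -0.102, 0.006, 0.005]
force: [-0.5, 0.1, -1.4]
opening: 0.0536
t 8.63 tcp [0.6063 0.2273 0.0256] yaw -0.204 tilt [0.006 0.005] F [-0.5  0.1 -1.4] op 0.0536 j [ 0.33  0.15  1.69 -0.01  1.3   2.1 ]
```

```bash
python3 -m crank '[[-0.0015,0,-0.001,0,-1],[0,0,-0.001,0,-1],[0,0,0,0,-1]]'; python3 st.py
```

```text
t: 8.88
tcp_pos: [0.605, 0.2276, 0.0248]
tcp_rot: [0.995, -0.102, 0.006, 0.004]
force: [-0.7, -0.1, -1.2]
opening: 0.0535
t 8.88 tcp [0.605  0.2276 0.0248] yaw -0.204 tilt [0.006 0.004] F [-0.7 -0.1 -1.2] op 0.0535 j [ 0.33  0.15  1.69 -0.01  1.3   2.11]
```

```bash
python3 -m crank '[[0,0,-0.001,0,-1],[0,0,-0.001,0,-1],[0,0,0,0,-1]]'; python3 st.py; python3 -m crank '[[0,0,-0.001,0,-1],[0,0,0,0,-1]]'; python3 st.py
```

```text
t: 9.13
tcp_pos: [0.6053, 0.2278, 0.0248]
tcp_rot: [0.995, -0.102, 0.007, 0.004]
force: [0.4, -0.5, -1.8]
opening: 0.0538
t 9.13 tcp [0.6053 0.2278 0.0248] yaw -0.204 tilt [0.007 0.004] F [ 0.4 -0.5 -1.8] op 0.0538 j [ 0.33  0.15  1.69 -0.01  1.29  2.11]
t: 9.3
tcp_pos: [0.6054, 0.228, 0.0246]
tcp_rot: [0.995, -0.102, 0.007, 0.004]
force: [-0.2, -0.6, -1.2]
opening: 0.0531
t 9.3 tcp [0.6054 0.228  0.0246] yaw -0.204 tilt [0.007 0.004] F [-0.2 -0.6 -1.2] op 0.0531 j [ 0.33  0.15  1.69 -0.01  1.29  2.11]
```

```bash
python3 -m crank '[[0,0,-0.002,0,-1],[0,0,-0.002,0,-1]]'; python3 st.py; python3 - <<'E'
from h import *
for n,(x0,y0) in (("side",(110,150)),("scene",(350,160))):
    c=eyes.camera(n); cv2.imwrite(f"pics/{n}4.png",cv2.resize(c["color"][y0:y0+160,x0:x0+200],None,fx=3.5,fy=3.5)[:,:,::-1])
E
```

```text
t: 9.47
tcp_pos: [0.6061, 0.2282, 0.0244]
tcp_rot: [0.995, -0.102, 0.008, 0.004]
force: [-13.4, -6.8, 28.0]
opening: 0.0533
t 9.47 tcp [0.6061 0.2282 0.0244] yaw -0.204 tilt [0.008 0.004] F [-13.4  -6.8  28. ] op 0.0533 j [ 0.33  0.15  1.69 -0.01  1.29  2.11]
```

View pics/side4.png

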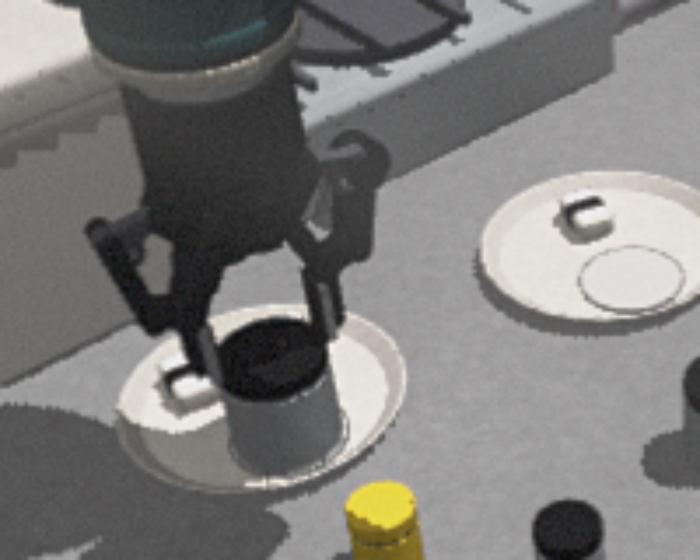

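The pot is seated on the pad, with 28 N of contact showing on the force reading. I'll relax and open gently.

```bash
python3 -m crank '[[0,0,0.0005,0,-1],[0,0,0,0,-0.2],[0,0,0,0,0.2],[0,0,0,0,0.5],[0,0,0,0,0.7],[0,0,0,0,0.9],[0,0,0,0,0.9]]'; python3 st.py
```

```text
t: 10.15
tcp_pos: [0.606, 0.2282, 0.0243]
tcp_rot: [0.995, -0.102, 0.009, 0.003]
force: [-0.9, -0.6, -0.0]
opening: 0.0809
t 10.15 tcp [0.606  0.2282 0.0243] yaw -0.204 tilt [0.009 0.003] F [-0.9 -0.6 -0. ] op 0.0809 j [ 0.33  0.15  1.69 -0.01  1.29  2.11]
```

```bash
python3 -m crank '[[0,0,0.008,0,0.9],[0,0,0.015,0,0.9],[0,0,0.025,0,0.9],[0,0,0.03,0,0.9],[0,0,0.03,0,0.9],[0,0,0.03,0,0.9],[0,0,0,0,0.9]]'; python3 st.py;  python3 - <<'E'
from h import *
from lids import lid
for n in ("wrist","scene","side"):
    c=eyes.camera(n); print(n,lid(c,(.6062,.2273),.029,.066))
    if n!="scene": cv2.imwrite(f"pics/{n}5.png",c["color"][:,:,::-1])
E
```

```text
t: 10.73
tcp_pos: [0.6039, 0.2274, 0.1738]
tcp_rot: [0.995, -0.102, 0.008, 0.004]
force: [-0.1, 0.4, 0.8]
opening: 0.0812
t 10.73 tcp [0.6039 0.2274 0.1738] yaw -0.204 tilt [0.008 0.004] F [-0.1  0.4  0.8] op 0.0812 j [ 0.33  0.05  1.55 -0.01  1.53  2.1 ]
wrist (array([0.6068638 , 0.22890805]), np.float64(0.0003528890322479474), 41)
scene (array([0.60814834, 0.2279208 ]), np.float64(0.000989214026792921), 41)
side (array([0.60232275, 0.22834712]), np.float64(0.000845367549031947), 41)
```

View pics/wrist5.png

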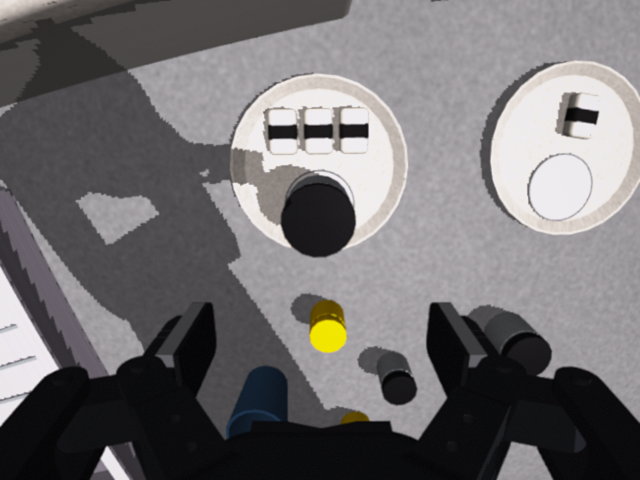

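The wrist view shows the large pot upright on the three-cake pad, with its lid at (318,217). Same-camera comparison puts it about 1–2 mm from the pad centre. Next, the middle pot.

```bash
python3 -m crank '[[-0.016,-0.016,0,-0.05,0.9],[-0.016,-0.016,0,-0.05,0.9],[-0.016,-0.016,0,-0.05,0.9],[-0.016,-0.016,0,-0.05,0.9],[-0.016,-0.016,0,-0.05,0.9],[-0.016,-0.016,0,-0.05,0.9],[-0.016,-0.016,0,-0.05,0.9],[-0.016,-0.016,0,-0.05,0.9],[-0.016,-0.016,0,-0.05,0.9],[-0.006,-0.006,0,-0.02,0.9],[0,0,0,0,0.9],[0,0,0,0,0.9]]'; python3 st.py; python3 - <<'E'
from h import *
from lids import lid
c=eyes.camera("wrist"); print(lid(c,(.437,.0655),.023,.052))
E
```

```text
t: 11.88
tcp_pos: [0.439, 0.0705, 0.1506]
tcp_rot: [0.94, -0.34, -0.008, 0.01]
force: [1.1, -0.2, -0.1]
opening: 0.0812
t 11.88 tcp [0.439  0.0705 0.1506] yaw -0.694 tilt [-0.008  0.01 ] F [ 1.1 -0.2 -0.1] op 0.0812 j [ 0.11 -0.37  1.96 -0.01  1.58  2.38]
(array([0.43748396, 0.06605489]), np.float64(0.0015426699642349432), 41)
```

```bash
python3 -m crank '[[-0.001,-0.004,0,0,0.9],[-0.0005,-0.001,-0.015,0,0.9],[0,0,-0.025,0,0.9],[0,0,-0.025,0,0.9],[0,0,-0.015,0,0.9],[0,0,0,0,0.9],[0,0,0,0,0.9]]'; python3 st.py
```

```text
t: 12.52
tcp_pos: [0.4405, 0.0679, 0.0673]
tcp_rot: [0.942, -0.335, -0.008, 0.01]
force: [-0.0, 0.2, 0.0]
opening: 0.081
t 12.52 tcp [0.4405 0.0679 0.0673] yaw -0.684 tilt [-0.008  0.01 ] F [-0.   0.2  0. ] op 0.081 j [ 0.1  -0.32  2.06 -0.01  1.43  2.36]
```

```bash
python3 -m crank '[[-0.003,-0.002,-0.01,0,0.9],[-0.001,-0.001,-0.015,0,0.9],[-0.001,0,-0.013,0,0.9],[0,0,-0.008,0,0.9],[0,0,-0.004,0,0.9],[0,0,0,0,0.9],[0,0,0,0,0.9]]'; python3 st.py
```

```text
t: 13.1
tcp_pos: [0.4374, 0.0653, 0.0174]
tcp_rot: [0.942, -0.334, -0.007, 0.01]
force: [0.7, -0.2, 0.8]
opening: 0.0809
t 13.1 tcp [0.4374 0.0653 0.0174] yaw -0.681 tilt [-0.007  0.01 ] F [ 0.7 -0.2  0.8] op 0.0809 j [ 0.1  -0.29  2.12 -0.01  1.33  2.35]
```

```bash
python3 -m crank '[[0,0,-0.003,0,0.6],[0,0,0,0,0.1],[0,0,0,0,-0.4],[0,0,0,0,-1],[0,0,0,0,-1],[0,0,0,0,-1],[0,0,0,0,-1],[0,0,0,0,-1]]'; python3 st.py; python3 - <<'E'
from h import *
c=eyes.camera("wrist"); cv2.imwrite("pics/w6.png",c["color"][:,:,::-1])
E
```

```text
t: 13.77
tcp_pos: [0.4478, 0.07, 0.0258]
tcp_rot: [0.943, -0.334, 0.004, 0.0]
force: [-0.5, -0.4, -0.3]
opening: -0.0005
t 13.77 tcp [0.4478 0.07   0.0258] yaw -0.681 tilt [0.004 0.   ] F [-0.5 -0.4 -0.3] op -0.0005 j [ 0.1  -0.29  2.1  -0.    1.32  2.35]
```

View pics/w6.png

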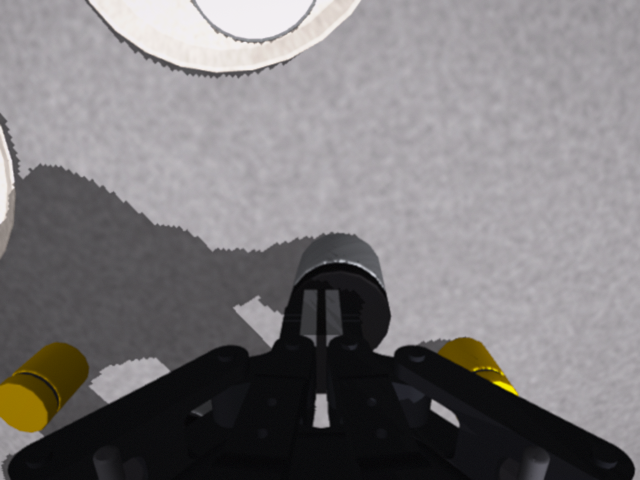

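The gripper shut empty at opening 0, and the pot is still visible beyond the fingers at (340,290). Checking from outside.

```bash
python3 - <<'E'
from h import *
ims=[]
for n,(x0,y0) in (("side",(220,200)),("scene",(260,150))):
    c=eyes.camera(n); ims.append(cv2.resize(c["color"][y0:y0+130,x0:x0+130],None,fx=3,fy=3)[:,:,::-1])
cv2.imwrite("pics/pair7.png",np.hstack(ims))
E
```

View pics/pair7.png

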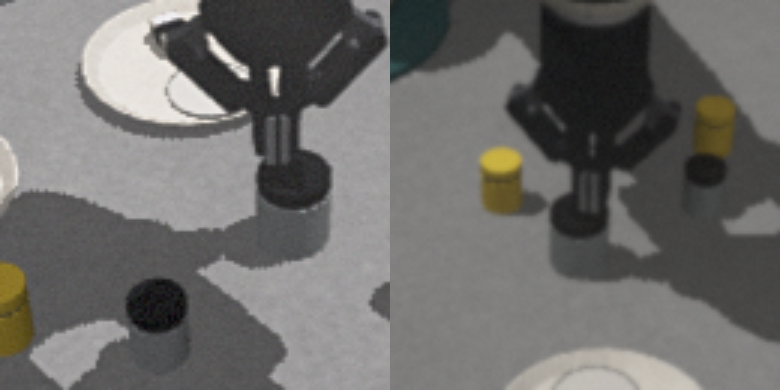

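```bash
python3 st.py; python3 - <<'E'
from h import *
from lids import lid
s=ctrl.state()
for n in ("scene","side","wrist"):
    c=eyes.camera(n); print(n,"cam",np.round(-c["R"].T@c["t"],2),"tcp px",proj(c,[s["tcp_pos"],s["tcp_pos"]+[0,0,.04]]).round(0).tolist(), "M orig px",proj(c,[[.4372,.0655,.052],[.4372,.0655,0]]).round(0).tolist())
    for q in ((.4372,.0655),(.45,.05),(.45,.08)):
        r=lid(c,q,.023,.052); print(r[0].round(4),round(r[1],4))
E
```

```text
t 13.92 tcp [0.4469 0.0697 0.0246] yaw -0.681 tilt [0.003 0.001] F [-0.2  0.1  0.5] op 0.0001 j [ 0.1  -0.29  2.11 -0.    1.32  2.35]
scene cam [ 1.17 -0.33  0.71] tcp px [[326.0, 231.0], [326.0, 217.0]] M orig px [[322.0, 219.0], [322.0, 237.0]]
[0.4384 0.0683] 0.0036
[0.439  0.0671] 0.0039
[0.4476 0.1003] 0.0047
side cam [-0.    0.51  0.6 ] tcp px [[311.0, 267.0], [311.0, 250.0]] M orig px [[316.0, 257.0], [316.0, 278.0]]
[0.4333 0.0665] 0.0035
[0.4552 0.055 ] 0.0052
[0.441  0.0652] 0.0052
wrist cam [0.5  0.02 0.2 ] tcp px [[321.0, 276.0], [321.0, 315.0]] M orig px [[343.0, 311.0], [338.0, 267.0]]
[0.4419 0.0604] 0.0043
[0.4498 0.0643] 0.0043
[0.4534 0.0671] 0.004
```

```bash
python3 - <<'E'
from h import *
from scipy.spatial.transform import Rotation as Ro
c=eyes.camera("wrist"); s=ctrl.state(); R=Ro.from_quat(s["tcp_rot"]).as_matrix()
f=lambda x,y,z: proj(c,[s["tcp_pos"]+R@[x,y,z]]).round(0).tolist()[0]
print("open inner tip front/back",f(.011,.0427,-.013),f(-.011,.0427,-.013),"other",f(.011,-.0427,-.013),f(-.011,-.0427,-.013))
print("shut tip front/back",f(.011,0,0),f(-.011,0,0), "20 back",f(.011,0,-.02),f(-.011,0,-.02),"35",f(.011,0,-.035))
print("wrist cam in tool",R.T@(-c["R"].T@c["t"]-s["tcp_pos"]))
E
python3 - <<'E'
import cv2
a=cv2.imread("pics/w6.png")[220:400,220:440]; cv2.imwrite("pics/w6z.png",cv2.resize(a,None,fx=3.2,fy=3.2,interpolation=cv2.INTER_CUBIC))
E
```

```text
open inner tip front/back [416.0, 264.0] [412.0, 308.0] other [227.0, 265.0] [230.0, 308.0]
shut tip front/back [321.0, 255.0] [321.0, 296.0] 20 back [321.0, 270.0] [321.0, 316.0] 35 [321.0, 284.0]
wrist cam in tool [ 0.07384856 -0.00021756 -0.17712333]
```

View pics/w6z.png

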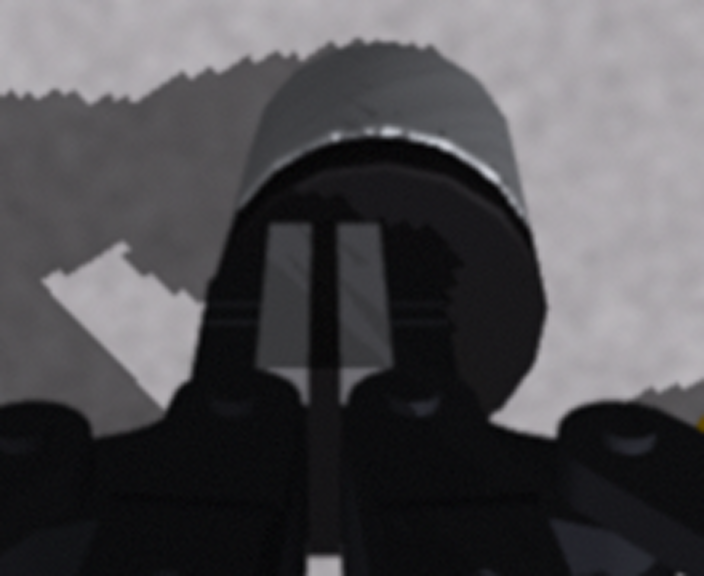

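The finger tips appear about 30 mm higher than the reported TCP, so they shut on top of the lid. I'll lift and triangulate the actual tips.

```bash
python3 -m crank '[[0,0,0.01,0,-1],[0,0,0.02,0,-1],[0,0,0.03,0,-1],[0,0,0.03,0,-1],[0,0,0,0,-1],[0,0,0,0,-1]]'; python3 st.py; python3 - <<'E'
from h import *
ims=[];s=ctrl.state()
for n,(x0,y0) in (("side",(250,170)),("scene",(260,140))):
    c=eyes.camera(n); print(n,proj(c,[s["tcp_pos"]+[0,0,d] for d in (0,.02,.04)]).round(1).tolist()); ims.append(cv2.resize(c["color"][y0:y0+120,x0:x0+130],None,fx=3,fy=3,interpolation=cv2.INTER_CUBIC)[:,:,::-1])
cv2.imwrite("pics/pair8.png",np.hstack(ims))
c=eyes.camera("wrist"); cv2.imwrite("pics/w8.png",c["color"][:,:,::-1])
E
```

```text
t: 14.62
tcp_pos: [0.4444, 0.0692, 0.1193]
tcp_rot: [0.942, -0.334, 0.001, 0.002]
force: [-0.6, -0.0, -0.5]
opening: -0.0
t 14.62 tcp [0.4444 0.0692 0.1193] yaw -0.682 tilt [0.001 0.002] F [-0.6 -0.  -0.5] op -0.0 j [ 0.1  -0.37  2.   -0.    1.5   2.35]
side [[312.0, 226.3], [312.0, 216.8], [311.9, 207.1]]
scene [[325.7, 196.4], [325.9, 188.8], [326.0, 181.0]]
```

View pics/pair8.png

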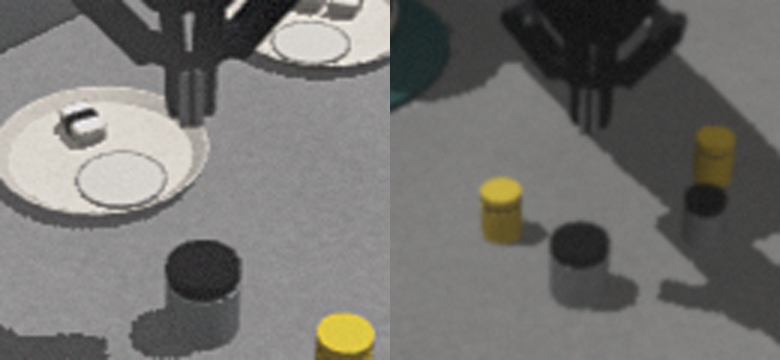

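View pics/w8.png

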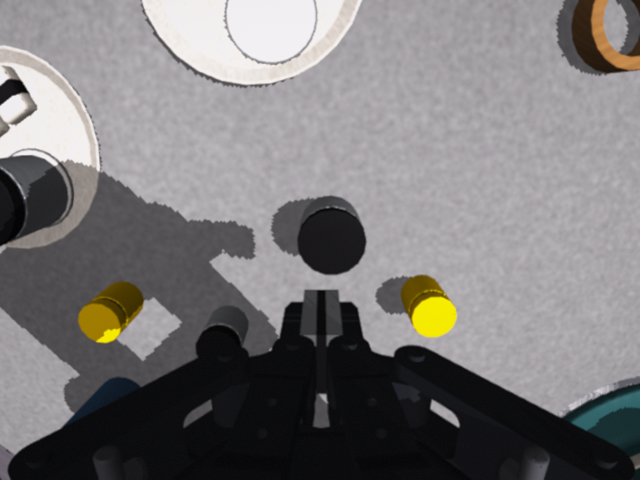

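Tips measure at side (313,212) and scene (325,183), which is about 31 mm above the reported TCP in both views. The middle pot still stands upright. I'll re-measure it and grasp about 18 mm lower.

```bash
python3 - <<'E'
from h import *
from lids import lid
for n in ("wrist","scene","side"):
    c=eyes.camera(n)
    print(n,[ (lid(c,q,R,h)[0].round(4).tolist(),round(lid(c,q,R,h)[1],4)) for q,R,h in (((.4372,.0655),.023,.052),((.4225,.1874),.017,.044))])
E
python3 -m crank '[[0,0,0,0,0],[0,0,0,0,0.9],[0,0,0,0,0.9],[-0.004,-0.002,0,0,0.9],[-0.002,-0.001,-0.005,0,0.9],[0,0,0,0,0.9],[0,0,0,0,0.9]]'; python3 st.py
```

```text
wrist [([0.4376, 0.066], np.float64(0.0012)), ([0.4188, 0.1917], np.float64(0.0042))]
scene [([0.4393, 0.066], np.float64(0.0009)), ([0.425, 0.1871], np.float64(0.001))]
side [([0.4341, 0.0662], np.float64(0.0008)), ([0.4197, 0.1879], np.float64(0.0004))]
t: 15.5
tcp_pos: [0.436, 0.0657, 0.1092]
tcp_rot: [0.942, -0.334, -0.002, 0.004]
force: [-0.3, 0.4, -0.3]
opening: 0.0809
t 15.5 tcp [0.436  0.0657 0.1092] yaw -0.681 tilt [-0.002  0.004] F [-0.3  0.4 -0.3] op 0.0809 j [ 0.09 -0.38  2.03 -0.    1.5   2.35]
```

```bash
python3 -m crank '[[0,0,-0.015,0,0.9],[0,0,-0.02,0,0.9],[0,0,-0.02,0,0.9],[0,0,-0.015,0,0.9],[0,0,0,0,0.9],[0,0,0,0,0.9]]'; python3 st.py
```

```text
t: 16.0
tcp_pos: [0.4363, 0.0656, 0.038]
tcp_rot: [0.942, -0.334, -0.001, 0.003]
force: [-0.4, -0.1, 1.0]
opening: 0.0816
t 16.0 tcp [0.4363 0.0656 0.038 ] yaw -0.682 tilt [-0.001  0.003] F [-0.4 -0.1  1. ] op 0.0816 j [ 0.09 -0.33  2.11 -0.    1.36  2.35]
```

```bash
python3 -m crank '[[0,0,-0.012,0,0.9],[0,0,-0.012,0,0.9],[0,0,-0.008,0,0.9],[0,0,-0.005,0,0.9],[0,0,0,0,0.9],[0,0,0,0,0.9]]'; python3 st.py
```

```text
t: 16.5
tcp_pos: [0.4375, 0.0657, -0.0003]
tcp_rot: [0.942, -0.334, 0.0, 0.002]
force: [-0.2, -0.5, 0.5]
opening: 0.0813
t 16.5 tcp [ 4.375e-01  6.570e-02 -3.000e-04] yaw -0.682 tilt [0.    0.002] F [-0.2 -0.5  0.5] op 0.0813 j [ 0.09 -0.29  2.14 -0.    1.29  2.35]
```

```bash
python3 -m crank '[[0,0,-0.002,0,0.9],[0,0,0,0,0.9],[0,0,0,0,0.5],[0,0,0,0,0.1],[0,0,0,0,-0.4],[0,0,0,0,-1],[0,0,0,0,-1],[0,0,0,0,-1],[0,0,0,0,-1]]'; python3 st.py; python3 - <<'E'
from h import *
ims=[];s=ctrl.state()
for n,(x0,y0) in (("side",(250,200)),("scene",(260,160))):
    c=eyes.camera(n); ims.append(cv2.resize(c["color"][y0:y0+120,x0:x0+130],None,fx=3,fy=3,interpolation=cv2.INTER_CUBIC)[:,:,::-1])
cv2.imwrite("pics/pair9.png",np.hstack(ims))
E
```

```text
t: 17.25
tcp_pos: [0.4384, 0.0657, -0.0007]
tcp_rot: [0.942, -0.334, 0.001, 0.002]
force: [0.9, 0.6, -1.9]
opening: 0.0438
t 17.25 tcp [ 0.4384  0.0657 -0.0007] yaw -0.682 tilt [0.001 0.002] F [ 0.9  0.6 -1.9] op 0.0438 j [ 0.09 -0.28  2.14 -0.    1.28  2.35]
```

View pics/pair9.png

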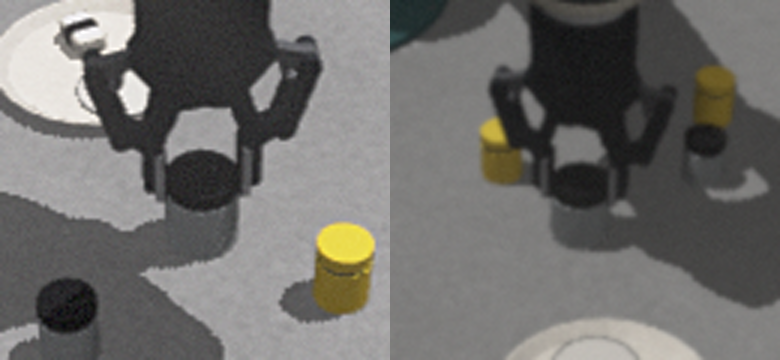

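Both views show the fingers well down on the middle pot's sides. Lift and carry.

```bash
python3 -m crank '[[0,0,0.008,0,-1],[0,0,0.015,0,-1],[0,0,0.02,0,-1],[0,0,0.02,0,-1],[0,0,0.015,0,-1],[0,0,0.01,0,-1],[0.006,-0.011,0,-0.01,-1],[0.012,-0.022,0,-0.03,-1],[0.012,-0.022,0,-0.03,-1],[0.012,-0.022,0,-0.03,-1],[0.012,-0.022,0,-0.03,-1],[0.012,-0.022,0,-0.03,-1],[0.012,-0.022,0,-0.03,-1],[0.012,-0.022,0,-0.03,-1],[0.012,-0.022,0,-0.03,-1],[0.012,-0.022,0,-0.03,-1],[0.012,-0.022,0,-0.03,-1],[0.006,-0.011,0,0,-1],[0,0,0,0,-1],[0,0,0,0,-1]]'; python3 st.py
```

```text
t: 19.02
tcp_pos: [0.5731, -0.1885, 0.0964]
tcp_rot: [0.877, -0.481, 0.0, 0.002]
force: [-1.0, -0.4, -2.1]
opening: 0.0437
t 19.02 tcp [ 0.5731 -0.1885  0.0964] yaw -1.004 tilt [0.    0.002] F [-1.  -0.4 -2.1] op 0.0437 j [-0.36  0.01  1.72 -0.    1.42  2.22]
```

```bash
python3 -m crank '[[0.01,-0.013,0,0,-1],[0.01,-0.012,0,0,-1],[0.005,-0.006,0,0,-1],[0,0,0,0,-1],[0,0,0,0,-1]]'; python3 st.py;  python3 - <<'E'
from h import *
c=eyes.camera("wrist"); cv2.imwrite("pics/w10.png",c["color"][:,:,::-1]); print(proj(c,[[.6024,-.2263,.006],[.6024+.032,-.2263,.006],[.6024,-.2263-.032,.006]]))
E
```

```text
t: 19.43
tcp_pos: [0.5973, -0.2158, 0.0969]
tcp_rot: [0.878, -0.479, -0.001, 0.001]
force: [0.1, -0.1, -1.5]
opening: 0.0438
t 19.43 tcp [ 0.5973 -0.2158  0.0969] yaw -0.998 tilt [-0.001  0.001] F [ 0.1 -0.1 -1.5] op 0.0438 j [-0.39  0.07  1.65 -0.    1.42  2.18]
[[322.56814734 210.91464779]
 [283.75484429 186.60482932]
 [347.82331035 172.67442644]]
```

View pics/w10.png

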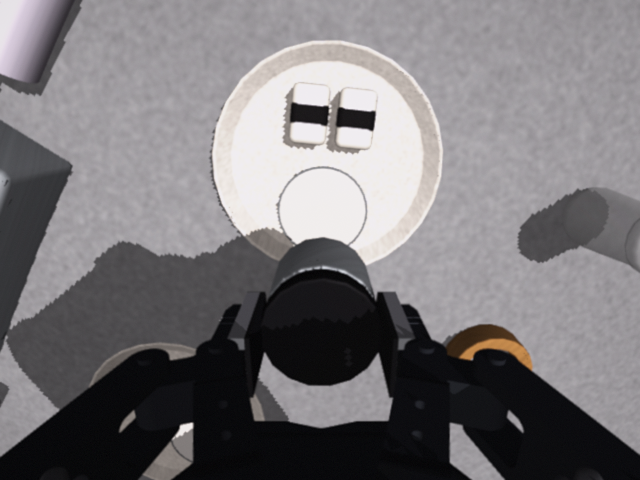

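The wrist view shows pad two at about (322,211), as predicted, with the two cakes straight ahead at (333,115).

```bash
python3 - <<'E'
from meas import *
c=eyes.camera("wrist"); pads("wrist",{"two":(322,211)},c)
E
python3 -m crank '[[0.005,-0.009,0,0,-1],[0.002,-0.003,-0.005,0,-1],[0,0,-0.015,0,-1],[0,0,-0.015,0,-1],[0,0,-0.015,0,-1],[0,0,-0.01,0,-1],[0,0,0,0,-1],[0,0,0,0,-1]]'; python3 st.py
```

```text
wrist two [ 6.027e-01 -2.258e-01  3.100e-02  2.000e-04] 55
t: 20.2
tcp_pos: [0.6031, -0.2273, 0.03]
tcp_rot: [0.878, -0.478, -0.001, 0.001]
force: [-0.3, -0.1, -2.7]
opening: 0.0439
t 20.2 tcp [ 0.6031 -0.2273  0.03  ] yaw -0.997 tilt [-0.001  0.001] F [-0.3 -0.1 -2.7] op 0.0439 j [-0.4   0.14  1.69 -0.    1.31  2.17]
```

```bash
python3 -m crank '[[0,0.001,-0.007,0,-1],[0,0,-0.006,0,-1],[0,0,-0.004,0,-1],[0,0,-0.002,0,-1],[0,0,0,0,-1],[0,0,0,0,-1]]'; python3 st.py
```

```text
t: 20.7
tcp_pos: [0.6039, -0.2264, 0.0106]
tcp_rot: [0.878, -0.478, -0.0, 0.001]
force: [0.2, -0.8, -2.1]
opening: 0.0439
t 20.7 tcp [ 0.6039 -0.2264  0.0106] yaw -0.997 tilt [-0.     0.001] F [ 0.2 -0.8 -2.1] op 0.0439 j [-0.4   0.16  1.7  -0.    1.28  2.17]
```

```bash
python3 -m crank '[[0,0,-0.002,0,-1],[0,0,-0.002,0,-1],[0,0,0,0,-1]]'; python3 st.py; python3 -m crank '[[0,0,-0.001,0,-1],[0,0,-0.001,0,-1]]'; python3 st.py
```

```text
t: 20.95
tcp_pos: [0.6043, -0.2266, 0.0071]
tcp_rot: [0.878, -0.478, 0.001, 0.001]
force: [0.5, -0.1, -1.7]
opening: 0.0438
t 20.95 tcp [ 0.6043 -0.2266  0.0071] yaw -0.997 tilt [0.001 0.001] F [ 0.5 -0.1 -1.7] op 0.0438 j [-0.4   0.16  1.7  -0.    1.27  2.17]
t: 21.12
tcp_pos: [0.6045, -0.2267, 0.0054]
tcp_rot: [0.878, -0.478, 0.001, 0.001]
force: [-0.4, -0.6, -2.5]
opening: 0.0439
t 21.12 tcp [ 0.6045 -0.2267  0.0054] yaw -0.997 tilt [0.001 0.001] F [-0.4 -0.6 -2.5] op 0.0439 j [-0.4   0.17  1.7  -0.    1.27  2.17]
```

```bash
python3 -m crank '[[-0.001,0,-0.001,0,-1],[0,0,-0.001,0,-1]]'; python3 st.py; python3 -m crank '[[0,0,-0.001,0,-1],[0,0,-0.001,0,-1]]'; python3 st.py
```

```text
t: 21.28
tcp_pos: [0.6047, -0.2269, 0.0052]
tcp_rot: [0.878, -0.478, 0.002, 0.001]
force: [-7.4, 1.5, 12.1]
opening: 0.0438
t 21.28 tcp [ 0.6047 -0.2269  0.0052] yaw -0.997 tilt [0.002 0.001] F [-7.4  1.5 12.1] op 0.0438 j [-0.4   0.16  1.71 -0.    1.27  2.17]
t: 21.45
tcp_pos: [0.6048, -0.227, 0.0052]
tcp_rot: [0.878, -0.478, 0.003, 0.001]
force: [-6.4, 2.5, 9.2]
opening: 0.0436
t 21.45 tcp [ 0.6048 -0.227   0.0052] yaw -0.997 tilt [0.003 0.001] F [-6.4  2.5  9.2] op 0.0436 j [-0.4   0.16  1.71 -0.    1.27  2.17]
```

Contact. Releasing gently and retreating.

```bash
python3 -m crank '[[0,0,0,0,-1],[0,0,0,0,-0.3],[0,0,0,0,0],[0,0,0,0,0.3],[0,0,0,0,0.6],[0,0,0,0,0.8],[0,0,0,0,0.8]]'; python3 st.py; python3 -m crank '[[0,0,0.008,0,0.8],[0,0,0.015,0,0.8],[0,0,0.025,0,0.8],[0,0,0.03,0,0.8],[0,0,0.03,0,0.8],[0,0,0.03,0,0.8],[0,0,0,0,0.8]]'; python3 st.py;  python3 - <<'E'
from h import *
from lids import lid
for n in ("wrist","scene","side"):
    c=eyes.camera(n); print(n,lid(c,(.6026,-.226),.023,.058))
    if n=="wrist": cv2.imwrite(f"pics/w11.png",c["color"][:,:,::-1])
E
```

```text
t: 22.03
tcp_pos: [0.6051, -0.2272, 0.0058]
tcp_rot: [0.878, -0.478, 0.003, 0.001]
force: [0.2, 0.7, -0.3]
opening: 0.0771
t 22.03 tcp [ 0.6051 -0.2272  0.0058] yaw -0.997 tilt [0.003 0.001] F [ 0.2  0.7 -0.3] op 0.0771 j [-0.4   0.16  1.71 -0.    1.27  2.17]
t: 22.62
tcp_pos: [0.6031, -0.2264, 0.1556]
tcp_rot: [0.878, -0.478, 0.003, 0.001]
force: [0.5, -0.2, 1.3]
opening: 0.0769
t 22.62 tcp [ 0.6031 -0.2264  0.1556] yaw -0.997 tilt [0.003 0.001] F [ 0.5 -0.2  1.3] op 0.0769 j [-0.4   0.06  1.57 -0.    1.51  2.17]
wrist (array([ 0.60487979, -0.22598009]), np.float64(0.002661794685446347), 40)
scene (array([ 0.60682544, -0.22590325]), np.float64(0.0008235984054056279), 41)
side (array([ 0.59985495, -0.22470079]), np.float64(0.0011802991981184434), 41)
```

View pics/w11.png

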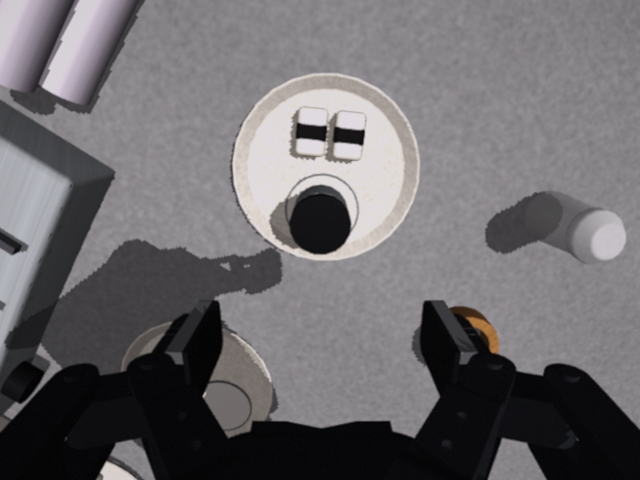

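The wrist view shows the middle pot upright on the two-cake pad, lid at (320,222). Mean same-camera offset is about 1.5 mm. Now the small pot.

```bash
python3 -m crank '[[-0.006,0.014,0,0.03,0.8],[-0.0125,0.029,0,0.053,0.8],[-0.0125,0.029,0,0.053,0.8],[-0.0125,0.029,0,0.053,0.8],[-0.0125,0.029,0,0.053,0.8],[-0.0125,0.029,0,0.053,0.8],[-0.0125,0.029,0,0.053,0.8],[-0.0125,0.029,0,0.053,0.8],[-0.0125,0.029,0,0.053,0.8],[-0.0125,0.029,0,0.053,0.8],[-0.0125,0.029,0,0.053,0.8],[-0.0125,0.029,0,0.053,0.8],[-0.0125,0.029,0,0.053,0.8],[-0.006,0.014,0,0.03,0.8],[0,0,0,0,0.8],[0,0,0,0,0.8]]'; python3 st.py; python3 - <<'E'
from h import *
from lids import lid
c=eyes.camera("wrist"); print(lid(c,(.4225,.1874),.017,.044)); cv2.imwrite("pics/w12.png",c["color"][:,:,::-1]); print(proj(c,[(.4225,.1874,.044)]))
E
```

```text
t: 24.1
tcp_pos: [0.4126, 0.1704, 0.1269]
tcp_rot: [0.992, -0.125, -0.015, 0.007]
force: [-0.0, -0.6, -0.1]
opening: 0.0765
t 24.1 tcp [0.4126 0.1704 0.1269] yaw -0.25 tilt [-0.015  0.007] F [-0.  -0.6 -0.1] op 0.0765 j [ 0.33 -0.35  1.98  0.    1.55  2.15]
(array([0.42378387, 0.18755225]), np.float64(0.00029069155027020954), 41)
[[291.82221078 219.6014494 ]]
```

View pics/w12.png

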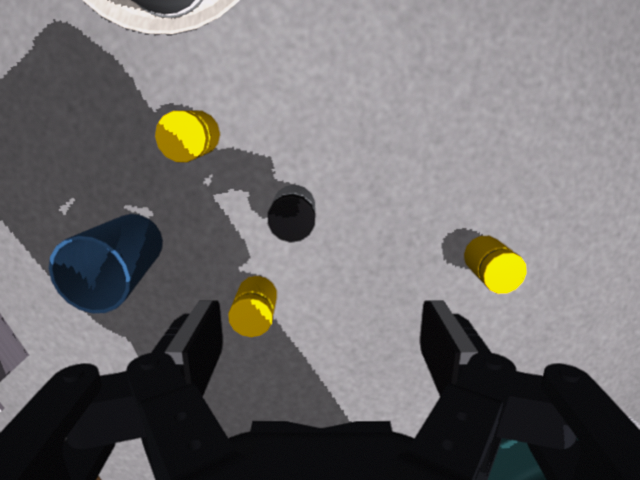

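```bash
python3 -m crank '[[0.006,0.010,0,-0.02,0.8],[0.004,0.006,0,-0.01,0.8],[0.001,0.002,-0.01,0,0.8],[0,0,-0.015,0,0.8],[0,0,-0.015,0,0.8],[0,0,-0.01,0,0.8],[0,0,0,0,0.8],[0,0,0,0,0.8]]'; python3 st.py
```

```text
t: 24.82
tcp_pos: [0.4244, 0.1838, 0.0699]
tcp_rot: [0.989, -0.144, -0.017, 0.008]
force: [0.3, 0.2, 0.8]
opening: 0.077
t 24.82 tcp [0.4244 0.1838 0.0699] yaw -0.288 tilt [-0.017  0.008] F [0.3 0.2 0.8] op 0.077 j [ 0.35 -0.27  2.01  0.    1.44  2.21]
```

```bash
python3 -m crank '[[-0.001,0.002,-0.012,0,0.8],[-0.001,0.001,-0.015,0,0.8],[0,0.0005,-0.015,0,0.8],[0,0,-0.01,0,0.8],[0,0,0,0,0.8],[0,0,0,0,0.8]]'; python3 st.py
```

```text
t: 25.32
tcp_pos: [0.4232, 0.1873, 0.0159]
tcp_rot: [0.989, -0.144, -0.016, 0.007]
force: [0.3, 0.4, 0.6]
opening: 0.0768
t 25.32 tcp [0.4232 0.1873 0.0159] yaw -0.289 tilt [-0.016  0.007] F [0.3 0.4 0.6] op 0.0768 j [ 0.36 -0.22  2.07  0.    1.33  2.22]
```

```bash
python3 -m crank '[[-0.0005,0,-0.008,0,0.8],[0,0,-0.007,0,0.8],[0,0,-0.004,0,0.8],[0,0,0,0,0.8],[0,0,0,0,0.8]]'; python3 st.py
```

```text
t: 25.73
tcp_pos: [0.4237, 0.1877, -0.0032]
tcp_rot: [0.989, -0.144, -0.015, 0.007]
force: [-0.2, -0.1, -1.0]
opening: 0.0766
t 25.73 tcp [ 0.4237  0.1877 -0.0032] yaw -0.289 tilt [-0.015  0.007] F [-0.2 -0.1 -1. ] op 0.0766 j [ 0.36 -0.2   2.08  0.    1.29  2.22]
```

```bash
python3 -m crank '[[-0.001,0,-0.004,0,0.8],[0,0,0,0,0.8],[0,0,0,0,0.4],[0,0,0,0,0],[0,0,0,0,-0.4],[0,0,0,0,-0.7],[0,0,0,0,-1],[0,0,0,0,-1],[0,0,0,0,-1],[0,0,0,0,-1]]'; python3 st.py; python3 - <<'E'
from h import *
ims=[];s=ctrl.state()
for n,(x0,y0) in (("side",(205,230)),("scene",(300,140))):
    c=eyes.camera(n); ims.append(cv2.resize(c["color"][y0:y0+120,x0:x0+130],None,fx=3,fy=3,interpolation=cv2.INTER_CUBIC)[:,:,::-1])
cv2.imwrite("pics/pair13.png",np.hstack(ims))
E
```

```text
t: 26.57
tcp_pos: [0.4233, 0.1878, -0.0062]
tcp_rot: [0.989, -0.144, -0.014, 0.006]
force: [0.2, 1.4, -0.9]
opening: 0.0321
t 26.57 tcp [ 0.4233  0.1878 -0.0062] yaw -0.289 tilt [-0.014  0.006] F [ 0.2  1.4 -0.9] op 0.0321 j [ 0.36 -0.2   2.09  0.    1.29  2.22]
```

View pics/pair13.png

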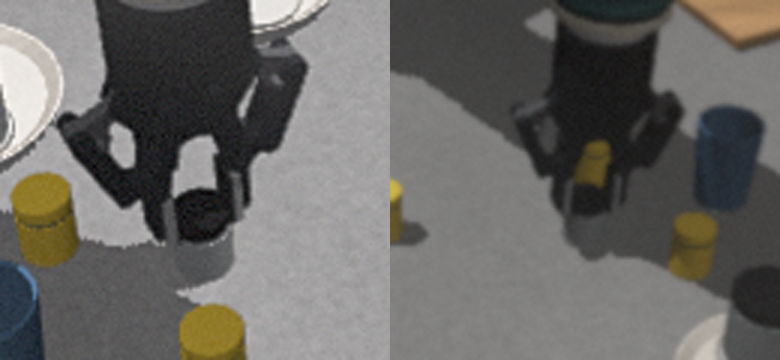

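The small pot is gripped with the neighbours untouched. Lift and carry to the one-cake plate.

```bash
python3 -m crank '[[0,0,0.008,0,-1],[0,0,0.015,0,-1],[0,0,0.02,0,-1],[0,0,0.02,0,-1],[0,0,0.015,0,-1],[0,0,0.01,0,-1],[0.008,-0.009,0,0,-1],[0.016,-0.019,0,0,-1],[0.016,-0.019,0,0,-1],[0.016,-0.019,0,0,-1],[0.016,-0.019,0,0,-1],[0.016,-0.019,0,0,-1],[0.016,-0.019,0,0,-1],[0.016,-0.019,0,0,-1],[0.008,-0.009,0,0,-1],[0,0,0,0,-1],[0,0,0,0,-1]]'; python3 st.py
```

```text
t: 28.08
tcp_pos: [0.556, 0.0227, 0.083]
tcp_rot: [0.99, -0.143, -0.016, 0.007]
force: [0.3, 0.4, -0.4]
opening: 0.0321
t 28.08 tcp [0.556  0.0227 0.083 ] yaw -0.288 tilt [-0.016  0.007] F [ 0.3  0.4 -0.4] op 0.0321 j [ 0.   -0.06  1.81 -0.01  1.43  1.86]
```

```bash
python3 -m crank '[[0.010,-0.008,0,0,-1],[0.008,-0.007,0,0,-1],[0.003,-0.003,0,0,-1],[0,0,0,0,-1],[0,0,0,0,-1]]'; python3 st.py;  python3 - <<'E'
from meas import *
c=eyes.camera("wrist"); cv2.imwrite("pics/w14.png",c["color"][:,:,::-1]); p=proj(c,[[.5777,.0045,.006]])[0];print(p); pads("wrist",{"one":p},c)
E
```

```text
t: 28.5
tcp_pos: [0.5778, 0.0048, 0.0823]
tcp_rot: [0.99, -0.142, -0.017, 0.007]
force: [-0.2, 0.6, -0.4]
opening: 0.0314
t 28.5 tcp [0.5778 0.0048 0.0823] yaw -0.285 tilt [-0.017  0.007] F [-0.2  0.6 -0.4] op 0.0314 j [-0.03 -0.02  1.76 -0.01  1.43  1.83]
[319.88165854 229.35569986]
wrist one [5.782e-01 5.000e-03 3.100e-02 2.000e-04] 58
```

View pics/w14.png

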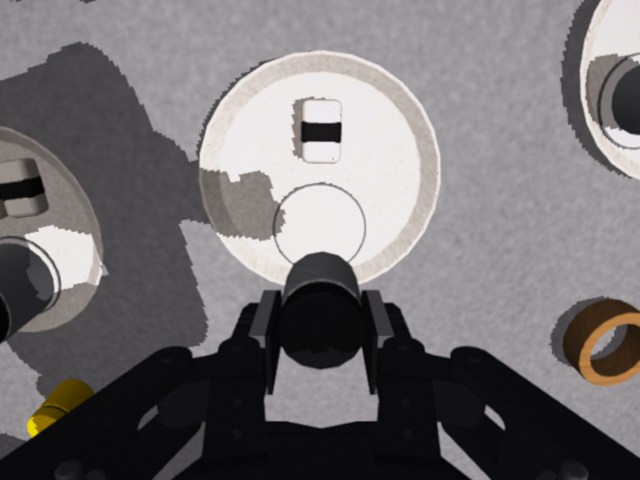

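The wrist view shows pad one at (320,229), matching, with the small pot above it. Lowering.

```bash
python3 -m crank '[[0,0,-0.01,0,-1],[0,0,-0.015,0,-1],[0,0,-0.015,0,-1],[0,0,-0.012,0,-1],[0,0,-0.006,0,-1],[0,0,0,0,-1],[0,0,0,0,-1]]'; python3 st.py
```

```text
t: 29.13
tcp_pos: [0.5763, 0.0067, 0.0199]
tcp_rot: [0.99, -0.141, -0.016, 0.007]
force: [-0.2, 1.5, -0.6]
opening: 0.0315
t 29.13 tcp [0.5763 0.0067 0.0199] yaw -0.283 tilt [-0.016  0.007] F [-0.2  1.5 -0.6] op 0.0315 j [-0.03  0.03  1.82 -0.01  1.32  1.83]
```

```bash
python3 -m crank '[[0.001,-0.001,-0.006,0,-1],[0,-0.001,-0.005,0,-1],[0,0,-0.003,0,-1],[0,0,0,0,-1],[0,0,0,0,-1]]'; python3 st.py
```

```text
t: 29.55
tcp_pos: [0.5784, 0.0045, 0.0063]
tcp_rot: [0.99, -0.141, -0.015, 0.007]
force: [-0.3, -0.1, -1.2]
opening: 0.0315
t 29.55 tcp [0.5784 0.0045 0.0063] yaw -0.283 tilt [-0.015  0.007] F [-0.3 -0.1 -1.2] op 0.0315 j [-0.03  0.05  1.83 -0.01  1.29  1.83]
```

```bash
python3 -m crank '[[-0.0005,0,-0.002,0,-1],[0,0,-0.002,0,-1],[0,0,0,0,-1]]'; python3 st.py; python3 -m crank '[[0,0,-0.001,0,-1],[0,0,-0.001,0,-1]]'; python3 st.py
```

```text
t: 29.8
tcp_pos: [0.5782, 0.0045, 0.0025]
tcp_rot: [0.99, -0.141, -0.015, 0.007]
force: [0.6, -0.1, -1.0]
opening: 0.0315
t 29.8 tcp [0.5782 0.0045 0.0025] yaw -0.283 tilt [-0.015  0.007] F [ 0.6 -0.1 -1. ] op 0.0315 j [-0.03  0.05  1.84 -0.01  1.29  1.83]
t: 29.97
tcp_pos: [0.5783, 0.0045, 0.0007]
tcp_rot: [0.99, -0.141, -0.014, 0.007]
force: [-1.0, -0.2, -1.2]
opening: 0.0317
t 29.97 tcp [0.5783 0.0045 0.0007] yaw -0.283 tilt [-0.014  0.007] F [-1.  -0.2 -1.2] op 0.0317 j [-0.03  0.05  1.84 -0.01  1.28  1.83]
```

```bash
python3 -m crank '[[0,0,-0.001,0,-1],[0,0,-0.001,0,-1]]'; python3 st.py; python3 -m crank '[[0,0,-0.001,0,-1],[0,0,-0.001,0,-1]]'; python3 st.py
```

```text
t: 30.13
tcp_pos: [0.5788, 0.0044, -0.0005]
tcp_rot: [0.99, -0.141, -0.014, 0.007]
force: [-5.3, -1.5, 17.4]
opening: 0.0318
t 30.13 tcp [ 5.788e-01  4.400e-03 -5.000e-04] yaw -0.283 tilt [-0.014  0.007] F [-5.3 -1.5 17.4] op 0.0318 j [-0.03  0.05  1.84 -0.01  1.28  1.83]
t: 30.3
tcp_pos: [0.5794, 0.0042, -0.0004]
tcp_rot: [0.99, -0.141, -0.013, 0.007]
force: [-7.2, 0.5, 12.1]
opening: 0.0315
t 30.3 tcp [ 5.794e-01  4.200e-03 -4.000e-04] yaw -0.283 tilt [-0.013  0.007] F [-7.2  0.5 12.1] op 0.0315 j [-0.03  0.05  1.84 -0.01  1.28  1.83]
```

```bash
python3 -m crank '[[0,0,0,0,-1],[0,0,0,0,-0.5],[0,0,0,0,-0.2],[0,0,0,0,0.1],[0,0,0,0,0.4],[0,0,0,0,0.6],[0,0,0,0,0.6]]'; python3 st.py; python3 -m crank '[[0,0,0.008,0,0.6],[0,0,0.015,0,0.6],[0,0,0.025,0,0.6],[0,0,0.03,0,0.6],[0,0,0.03,0,0.6],[0,0,0.03,0,0.6],[0,0,0.02,0,0.6],[0,0,0,0,0.6]]'; python3 st.py;  python3 - <<'E'
from meas import *
from lids import lid
P=(((.578,.0045),.017,.05),((.6026,-.226),.023,.058),((.6062,.2273),.029,.066))
for n in ("wrist","scene","side"):
    c=eyes.camera(n)
    for p in P[:1] if n=="wrist" else P: r=lid(c,*p); print(n,r[0].round(4),round(r[1],4))
    cv2.imwrite(f"pics/{n}15.png",c["color"][:,:,::-1])
E
```

```text
t: 30.88
tcp_pos: [0.5796, 0.0042, -0.0002]
tcp_rot: [0.99, -0.141, -0.013, 0.007]
force: [-0.2, -0.2, -0.1]
opening: 0.0682
t 30.88 tcp [ 5.796e-01  4.200e-03 -2.000e-04] yaw -0.283 tilt [-0.013  0.007] F [-0.2 -0.2 -0.1] op 0.0682 j [-0.03  0.05  1.84 -0.01  1.28  1.83]
t: 31.55
tcp_pos: [0.5766, 0.0043, 0.1672]
tcp_rot: [0.99, -0.141, -0.015, 0.007]
force: [-0.2, -0.6, 0.6]
opening: 0.0685
t 31.55 tcp [0.5766 0.0043 0.1672] yaw -0.283 tilt [-0.015  0.007] F [-0.2 -0.6  0.6] op 0.0685 j [-0.03 -0.07  1.67 -0.01  1.56  1.82]
wrist [0.5806 0.0043] 0.0003
scene [0.582  0.0038] 0.0009
scene [ 0.6068 -0.2257] 0.0009
scene [0.6078 0.2278] 0.001
side [0.5762 0.0041] 0.0008
side [ 0.6002 -0.2248] 0.001
side [0.6023 0.2282] 0.0008
```

View pics/wrist15.png

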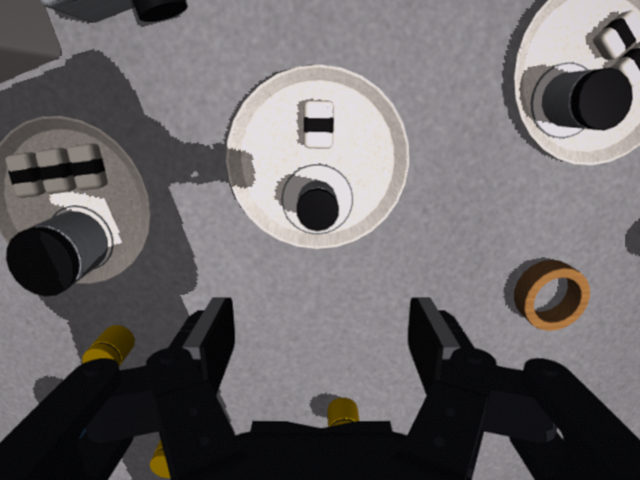

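View pics/side15.png

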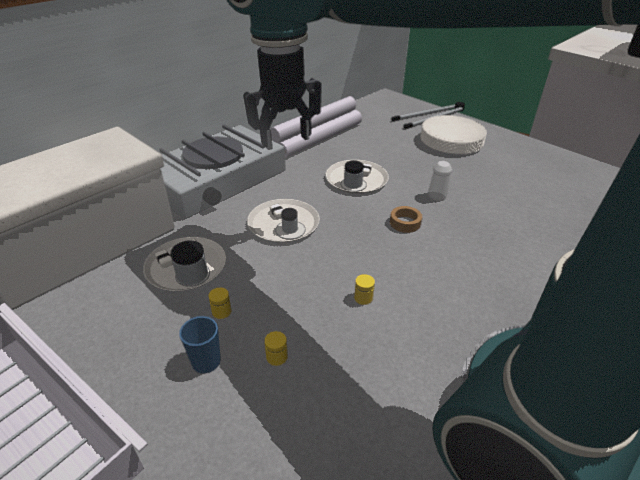

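View pics/scene15.png

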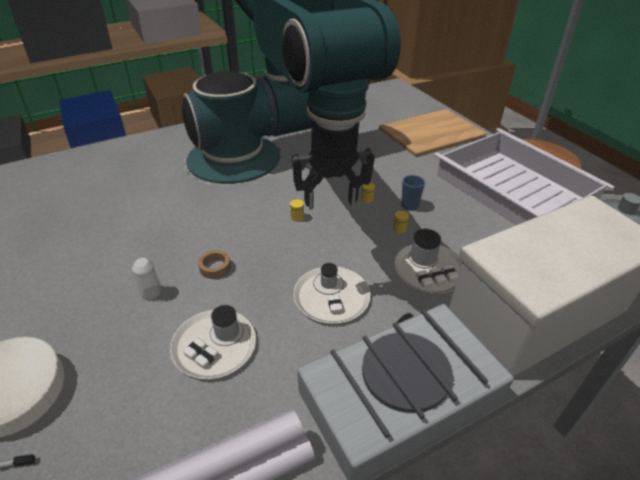

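All three pots stand upright on the right pads, with mean offsets of about 1–2 mm. The bystanders are unmoved in the images (shaker at (147,280), tape at (214,264), cup at (412,193) in the scene view). Handing in.

```bash
python3 - <<'E'
from rig import ctrl
print(ctrl.sign_off(), ctrl.state()["t"])
E
```

```text
the job is handed in; nothing more can be done
the job is handed in; nothing more can be done
```

The three orders are finished and handed in at about 32 s. The large pot stands on the three-cake plate, the middle pot on the two-cake plate and the small pot on the one-cake plate.

**Last checks:**
- **Position:** all three pots stand upright on their pads. The mean offset from the pad centre is about 1–2 mm, and the largest reading from any one camera is about 3 mm, for the small pot in the scene view. The scene and side views disagree by 4–7 mm in x, so I compared each pot and pad within the same camera.
- **Setting down:** each pot was lowered to light contact before release. The highest vertical reading was 28 N, on the large pot.
- **Bystanders:** the shaker, cup, tape and yellow look-alikes appear where they started in the images.

**What went wrong:** my first grasp of the middle pot failed. The fingertips sit about 31 mm higher than the reported TCP, so the jaws shut on top of its lid. The pot stayed upright and its position was unchanged within measurement error. I measured the tips, regrasped about 15 mm lower and carried on. The large pot had been held only near its top edge for the same reason, but it did not slip.

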